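Set up a three-point bend test

ROBOT

A 6-joint arm with a two-finger parallel gripper is mounted at the origin on a cart in front of the work surface, level with it; the furniture and walls round the work are solid. World frame = base frame: x ahead of the robot, y to its left, z up, the work surface at z = 0. Lengths are in m, angles in rad, forces in N, time in s.
With the tool pointing down it reaches from about 0.3 to 0.775 m from the base axis. Payload 14.6 kg.
Tool frame: the origin (TCP) lies on the centre line of the jaws, within the pads' length; the fingertips stand ctrl.tcp_to_tips ahead of it and the grasp point (between the pads) lies 2 mm behind it (ctrl.tcp_to_tips is the distance from the TCP to the fingertips, in m); z points along the fingers, y is the line along which they close (so a half turn about z gives the same grasp; the last joint's range is limited). The gripper opens to 94 mm and grips with 3 to 60 N. Pads are 16 mm wide; open, the fingers measure 119 mm over their backs; the gripper's body (75 mm by 177 mm) begins 78 mm behind the grasp point.
Start: joints at [-1.383, 0.3, 1.521, -0, 1.321, -0.067], TCP at [0.139, -0.532, 0.222] pointing down, gripper open.
Joint ranges: [-3.03, 3.03], [-0.79, 2.21], [0.23, 2.52], [-1.04, 4.18], [0, 3.07], [-2.55, 2.55]. Speed limits (rad/s): [2.22, 2.22, 2.57, 3.14, 3.14, 3.14].

INTERFACE

Orientations are given as [roll, pitch, yaw] about the fixed x, y, z axes, in that order (R = Rz(yaw) Ry(pitch) Rx(roll)).
In Python, from station import telemetry, viewer, hand_in, ctrl gives the robot as it stands.
- The arm moves only by the tool step_arm, never from a script. Its argument "plan" is a list of rows, each an object of numbers: "dx", "dy", "dz": the shift along the tool's x, y, z scaled (see below); "rx", "ry", "rz": the turn, a rotation vector about the tool's x, y, z scaled (see below); "claw": the closure, from 0 (fully open) to 1 (shut). In form: [{"dx": .., "dy": .., "dz": .., "rx": .., "ry": .., "rz": .., "claw": ..}, ...]. A call has 1 to 10 rows; each row shifts and turns the commanded pose from where the row before left it, along the tool's axes as they then stand; what a row does not reach is not made up. The controller multiplies each number of a shift by 0.1 m and each number of a turn by 90 degrees. A row lasts 1/10 s, in which the tool goes at most 50 mm and 8.59 degrees, less where a joint would pass 70% of its speed; a pose out of reach is approached as far as the arm can. A call with a number of a shift or a turn outside -1 to 1 is refused whole. A call with a gripper value outside its range is refused whole. The fingers move at their own pace and stop on an object; "grip_force" is the grip in N (left out, the last holds). Time passes only in rows, so rows that do not move let the fingers close. It gives the time, the measured TCP pose, the force, the opening and the grip force at its end, in the units of the state.
- telemetry.get_obs(): the state, without advancing time (a new reading comes with each control period).
- viewer.camera(name): name is "scene" or "side" or "wrist"; returns a dict with "img" (400x640x3 uint8, red, green, blue), "z_map" (400x640 float32, m along the optical axis (not along the pixel's ray), 0 where there is no reading), "fx", "fy", "cx", "cy" (pixels), "R" (3x3) and "t" (3): a world point X has camera coordinates R X + t; the wrist camera has in their place "tool_from_camera" (4x4, takes a point from camera to tool coordinates, whose origin is the TCP and whose axes are the flange's). Camera axes: x right, y down, z forward; pixel columns grow to the right and rows downward; lengths in m; the calibration is good to about 2 mm. A picture is of the moment at which its call begins: read the wrist's pose just before it.
- hand_in(): hands the job in; it is judged then, once.
Trained networks look in a picture, given as the dict that the camera call returned (one of the last four; its "shot" number tells which), for a name from the list of things; names that differ only in an ending like _2 or _b are one class to them, and where a whole thing is asked for, a point or a joint stands for the part that bears it (a point fixed in the world has none). Each returns a list of dicts, best first, with "score" (0 to 1); they miss things now and then, are a little off and sometimes report something else, mostly with a low value. They report only what shows in the picture. A call takes as long as a camera call. They do not tell look-alikes from the thing itself.
- viewer.recognise(target, picture): "rect" ([left, top, right, bottom] in pixels, round what is visible of it).
The state is a dict: "time_s": time; "qpos": joint angles; "joint_vel": joint speeds; "tau": joint torques, N m; "ee_pos": TCP position; "eef_rot": TCP orientation; "force": force on the tool from outside, world axes, zero at the start; "moment": the same for the moment, N m; "grip_width": finger opening in m; "grip_force": force on a finger pad.
Only numpy, scipy, OpenCV 4.12 (cv2) and the standard library are available. Lean on these libraries where they do the work, as an engineer would, in place of code of your own. Each camera call takes 0.05 s, during which the arm holds its last target. There are 200 camera calls.

TASK

Set up the bend test on the dark steel rail. Stand one brown clamp block on each of the two yellow pads, upright, centred, and turned so that its long side lies across the rail; lay the aluminium bar on top of both blocks, drilled side up, along the rail with its middle over the white line; and set the steel weight upright on top of the bar, in the middle of its length and width. Stand the small steel post upright and centred on the red disc in front of the rail as the height reference, and leave the blue-capped vial where it stands.

Things in the scene. Friction and masses are not known exactly. Their poses are not given: they have to be found in the camera images.
- rail: dark steel base rail of the bend-test stand, 240 mm long, 56 mm wide, 6 mm thick, fixed flat on the bench, with a thin white line across its middle; origin at the centre of its underside (bench height, under the white line); y along its length, roughly to the robot's left, x across it, roughly away from the robot, z up. Its angle differs from start to start.
- pad_left: yellow rectangular support pad, 50 x 30 mm and 2 mm thick, fixed on the rail to the left (+y) of its middle line (between 62 and 85 mm from it, different each time); origin at the centre of its underside, which is 6 mm above the bench, so its top is 8 mm above the bench; x along its 50 mm side (across the rail), y along the rail, z up.
- pad_right: yellow rectangular support pad, 50 x 30 mm and 2 mm thick, fixed on the rail to the right (-y) of its middle line (between 62 and 85 mm from it, different each time); origin at the centre of its underside, which is 6 mm above the bench, so its top is 8 mm above the bench; x along its 50 mm side (across the rail), y along the rail, z up.
- disc: flat round red disc, 44 mm across and 4 mm thick, fixed on the bench on the robot's side of the rail, 80 to 88 mm from the rail's centre line; origin at the centre of its underside, z up.
- block_a_mid (a point): copper-brown rectangular clamp block with two screw heads on one broad side, standing upright, 24 x 44 x 34 mm high; position of the centre of its solid body, half-way up (17 mm above its underside); its x axis goes through the thickness (solid body 20 mm, the screw heads on the -x side stand out a little), y along the 44 mm length, z up. Grasp across the thickness. The two blocks are alike and interchangeable; each stands on the bench at the start.
- block_b_mid (a point): copper-brown rectangular clamp block with two screw heads on one broad side, standing upright, 24 x 44 x 34 mm high; position of the centre of its solid body, half-way up (17 mm above its underside); its x axis goes through the thickness (solid body 20 mm, the screw heads on the -x side stand out a little), y along the 44 mm length, z up. Grasp across the thickness. The two blocks are alike and interchangeable; each stands on the bench at the start.
- bar_mid (a point): long light-grey drilled aluminium channel bar, 223 x 22 mm and 23 mm high, lying on the bench to the right with its closed drilled side up (open below, walls 3 mm); position of its centre, 11.5 mm above its underside; y along its length, x across its 22 mm width, z up. Grasp across the width at the middle.
- weight_mid (a point): round machined steel weight, 42 mm across and 39 mm high, with a small knob of about 21 mm on top, 56 mm high in all, about 0.5 kg; position of its centre, 28 mm above its underside; z up. It can be grasped across the 42 mm body.
- post_mid (a point): small stepped silvery steel post: a hexagonal nut at the foot, 26 mm across the flats (x) and 30 mm across the corners (y), narrower round steps above, 38 mm high; position of its centre, 19 mm above its underside; z up. Grasp low, across the hexagon's flats.
- vial_mid (a point): small clear sample vial with a blue cap, 22 mm across and 58 mm high, standing loose on the bench behind the rail; position of its centre, half-way up. Not part of the job; it must stay where it is.
Things that resemble listed ones, but are neither listed nor needed, are in the scene too. Leave any orange look-alike of the part that bears weight_mid alone.

How it is judged:
By the outcome, as a careful person would: the job done as asked, in the order asked, and still so for the second after the job is handed in, with the robot touching nothing.
It also fails if it takes over 118 s, if anything falls off the work surface, if the arm or the gripper's body presses on something with over 40 N, if the wrist force passes 120 N, or if a joint passes its speed limit or range.

## Working session

There is one attempt and no reset: what is moved stays moved. The work goes in short steps, Python scripts to look and compute and a tool call to move; the robot and the scene stay as the last step left them, time stands still between calls to the robot, and variables do not carry over. Pictures are saved under pics/ and viewed, at most 14 in all, crops included, and the job is handed in when it is done.

Besides the shell and the picture viewer there is one more tool, called after ">>>" as name(argument=value, ...) on one line, values as JSON. step_arm: Moves the arm, as the interface text tells. Shifts and turns lie within -1 to 1; 1 stands for 0.1 m of shift or 90 degrees of turn. Its arguments: {"type":"object","properties":{"plan":{"type":"array"},"grip_force":{"type":"number"}},"required":["plan"]}

```bash
mkdir -p pics; ls
cat > h.py <<'E'
import numpy as np, cv2, pickle
from station import telemetry, viewer, ctrl
def shot(n):
    o=telemetry.get_obs(); p=viewer.camera(n); p['obs']=o; return p
def save(p,f): cv2.imwrite('pics/'+f,cv2.cvtColor(p['img'],cv2.COLOR_RGB2BGR))
def cloud(p):
    z=p['z_map']; v,u=np.mgrid[:z.shape[0],:z.shape[1]]
    c=np.stack([(u-p['cx'])/p['fx']*z,(v-p['cy'])/p['fy']*z,z],-1)
    if 'R' in p: return (c-p['t'])@p['R']   # R^T (c-t)
    T=p['tool_from_camera']; t=c@T[:3,:3].T+T[:3,3]
    from scipy.spatial.transform import Rotation as Ro
    o=p['obs']; return t@Ro.from_euler('xyz',o['eef_rot']).as_matrix().T+np.array(o['ee_pos'])
E
python3 - <<'E'
from h import *
o=telemetry.get_obs(); print({k:np.round(v,3) for k,v in o.items()}, ctrl.tcp_to_tips)
for n in ['scene','side']:
    p=shot(n); save(p,n+'0.png'); pickle.dump(p,open(n+'.pkl','wb'))
    C=cloud(p)
    print(n, 'cam at',np.round(-p['R'].T@p['t'],3))
    for t in ['rail','pad_left','disc','block_a_mid','bar_mid','weight_mid','post_mid','vial_mid']:
        for r in viewer.recognise(t,p)[:4]:
            a=np.array(r['rect']); u,v=int((a[0]+a[2])/2),int((a[1]+a[3])/2)
            print(t,round(r['score'],2),a.round().astype(int),C[v,u].round(3))
E
```

```text
pics
{'time_s': np.float64(0.0), 'qpos': array([-1.383,  0.3  ,  1.522,  0.   ,  1.321, -0.067]), 'joint_vel': array([-0.   , -0.002,  0.002,  0.001,  0.002,  0.002]), 'tau': array([ 2.0000e-03, -5.3181e+01, -3.5274e+01,  7.1000e-02,  2.4000e-02,
       -0.0000e+00]), 'ee_pos': array([ 0.139, -0.532,  0.222]), 'eef_rot': array([-3.14 , -0.   ,  0.255]), 'force': array([-0.019, -0.118,  0.451]), 'moment': array([ 0.004,  0.031, -0.023]), 'grip_force': np.float64(0.0), 'grip_width': np.float64(0.094)} 0.017
scene cam at [ 0.297 -0.414  0.63 ]
rail 0.95 [284 194 350 259] [0.58  0.17  0.006]
pad_left 0.66 [286 194 307 207] [0.573 0.275 0.008]
disc 0.55 [272 223 288 239] [0.498 0.196 0.003]
block_a_mid 0.64 [233 184 253 200] [0.46  0.353 0.019]
bar_mid 0.88 [336 291 365 397] [ 0.496 -0.128  0.023]
weight_mid 0.78 [270 167 286 190] [0.554 0.349 0.034]
weight_mid 0.76 [252 188 267 218] [0.479 0.277 0.033]
weight_mid 0.57 [375 232 400 257] [0.676 0.03  0.032]
post_mid 0.62 [273 223 287 237] [0.498 0.201 0.002]
vial_mid 0.56 [357 194 367 219] [0.69  0.155 0.036]
side cam at [0.384 1.477 0.576]
rail 0.8 [312 201 337 239] [0.576 0.188 0.004]
pad_left 0.55 [312 232 318 233] [0.585 0.284 0.007]
block_a_mid 0.73 [352 238 364 258] [0.461 0.391 0.024]
bar_mid 0.75 [337 173 382 196] [ 0.502 -0.105  0.012]
weight_mid 0.59 [290 182 304 205] [0.686 0.051 0.024]
weight_mid 0.57 [347 221 363 240] [0.479 0.307 0.032]
weight_mid 0.54 [312 227 330 255] [0.556 0.382 0.033]
post_mid 0.66 [340 256 351 274] [0.484 0.466 0.015]
vial_mid 0.16 [338 173 383 196] [ 0.499 -0.112  0.01 ]
```

Run:
```python
import cv2
a=cv2.imread('pics/scene0.png')[140:400,190:450]; b=cv2.imread('pics/side0.png')[130:300,230:430]
cv2.imwrite('pics/c1.png',cv2.resize(a,(600,600),interpolation=cv2.INTER_CUBIC))
cv2.imwrite('pics/c2.png',cv2.resize(b,(700,595),interpolation=cv2.INTER_CUBIC))
```

```text
(no output)
```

View pics/c1.png

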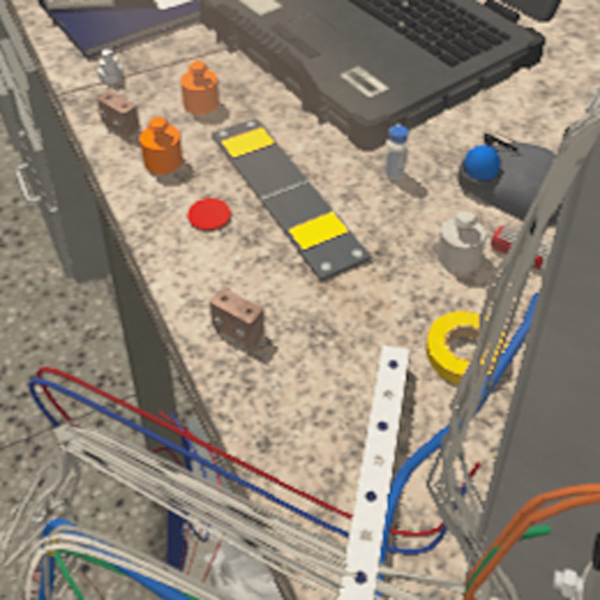

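View pics/c2.png

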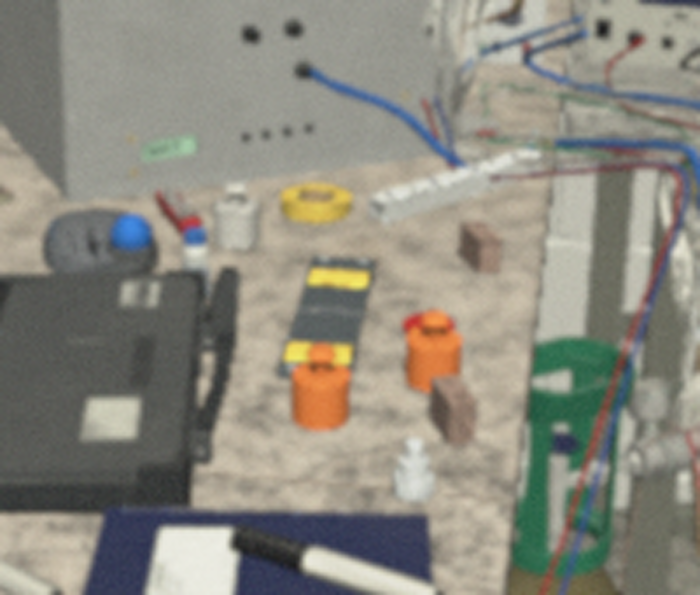

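The scene crop shows:
- Two copper blocks at (118,115) and (237,318).
- The bar at (375,480).
- The post at (110,68).
- The vial at (397,150).
- Weight candidates: orange at (200,90) and (162,148), and steel at (462,245). I choose the steel one.

The side view agrees with this.

```bash
cat >> h.py <<'E'
def rect(P):
    (c,s,a)=cv2.minAreaRect((P[:,:2]*1000).astype(np.float32))
    if s[0]<s[1]: s=(s[1],s[0]); a+=90
    return np.round(c,1),np.round(s,1),round((a+90)%180-90,1)  # angle of long side
def comps(C,z0,z1,xr,yr,minpix=15,close=3):
    m=((C[...,2]>z0)&(C[...,2]<z1)&(C[...,0]>xr[0])&(C[...,0]<xr[1])&(C[...,1]>yr[0])&(C[...,1]<yr[1])).astype(np.uint8)
    n,l,s,_=cv2.connectedComponentsWithStats(m)
    return [(C[l==i],s[i]) for i in range(1,n) if s[i][4]>=minpix]
E
python3 - <<'E'
from h import *
for n in ['scene','side']:
    p=pickle.load(open(n+'.pkl','rb')); C=cloud(p); print(n)
    print('bench z',np.median(C[(abs(C[...,0]-.45)<.03)&(abs(C[...,1]-.1)<.05)][:,2]))
    for P,s in comps(C,.012,.3,(.3,.85),(-.45,.55)):
        zt=np.percentile(P[:,2],97); T=P[P[:,2]>zt-.006]
        print(s[:2],s[4],'ztop',zt.round(3),'all',*rect(P),'top',*rect(T))
    hsv=cv2.cvtColor(p['img'],cv2.COLOR_RGB2HSV)
    for nm,m in [('yellow',(abs(hsv[...,0].astype(int)-27)<6)&(hsv[...,1]>150)),('red',((hsv[...,0]<5)|(hsv[...,0]>175))&(hsv[...,1]>180))]:
        k=m&(C[...,2]<.014)&(C[...,2]>-.01)&(C[...,0]>.4)&(C[...,0]<.7)&(C[...,1]>.05)&(C[...,1]<.35)
        nn,l,st,_=cv2.connectedComponentsWithStats(k.astype(np.uint8))
        for i in range(1,nn):
            if st[i][4]>15: P=C[l==i]; print(nm,*rect(P),P[:,2].mean().round(4))
E
```

```text
scene
bench z -0.001173752405425104
[222 119] 6243 ztop 0.079 all [655.6 350. ] [400.  388.9] -90.0 top [628.2 355.5] [162.8  18.6] -78.9
[233 162] 69 ztop 0.037 all [478.3 455.9] [22.  19.8] -16.7 top [479.9 456.9] [9.5 8.6] 64.3
[269 167] 247 ztop 0.054 all [556.9 361.6] [40.5 38.2] -20.4 top [556.7 361.8] [16.9 14.8] 14.4
[233 180] 191 ztop 0.034 all [461.3 366.7] [48.2 24.1] -61.8 top [462.8 367.7] [45.5 21.1] -65.1
[251 191] 299 ztop 0.054 all [483.7 285.9] [41.5 38. ] -17.8 top [484.2 286.6] [18.2 17.3] 49.1
[389 197] 870 ztop 0.044 all [789.9 100.6] [85.2 83.3] 31.3 top [764. 107.] [28.3 24.2] -27.8
[380 231] 375 ztop 0.054 all [686.4  31.9] [41.7 38.9] -40.8 top [686.9  33.5] [20.5 17.5] -58.5
[403 238] 76 ztop 0.021 all [732.8  25.7] [20.6 20.5] -60.0 top [733.1  24.7] [20.3 17.9] 32.8
[422 244] 50 ztop 0.27 all [659.5 -88.3] [265.9   8.9] 41.6 top [ 566.4 -176. ] [9.8 0.8] 36.5
[207 263] 15511 ztop 0.293 all [ 458.5 -170. ] [372.7 338.6] -8.9 top [ 520.7 -276.5] [137.4  59.2] 89.3
[281 265] 338 ztop 0.034 all [465.8  48.1] [45.2 24.4] -60.6 top [467.4  49.3] [44.3 21.2] -58
[... 865 characters left out ...]
.2] [46.6 35.8] 24.2
[384 156] 59 ztop 0.04 all [ 342.5 -378.8] [218.1  70.4] -55.8 top [ 320.  -305.5] [71.4 12. ] -57.2
[310 182] 95 ztop 0.016 all [629.9 -58.7] [71.3 61.3] -42.1 top [629.9 -58.7] [71.3 61.3] -42.1
[242 189] 429 ztop 0.044 all [793.1 107.4] [96.5 81.8] -50.3 top [757.4 113.1] [28.2 25.3] 62.9
[361 193] 106 ztop 0.034 all [465.2  51.1] [54.6 21.2] -60.3 top [465.5  48.9] [50.4 19.5] -60.0
[346 219] 401 ztop 0.054 all [472.4 332.9] [128.4  40.2] -76.9 top [481.9 293.8] [18.  12.6] 12.8
[313 228] 267 ztop 0.054 all [555.3 369.1] [44.8 40.1] -80.0 top [555.2 367.4] [20.1 16.9] -49.0
[343 255] 100 ztop 0.038 all [476.6 465.1] [23.2 21.6] 6.7 top [477.3 462.1] [11.6  9.5] -41.3
```

```bash
cat >> h.py <<'E'
def go(x,y,z,yaw=None,n=None,o=None):
    """print total shift in tool units (1=0.1m,90deg) to reach world target (yaw deg)"""
    from scipy.spatial.transform import Rotation as Ro
    o=o or telemetry.get_obs(); R=Ro.from_euler('xyz',o['eef_rot'])
    d=R.inv().apply(np.array([x,y,z])-o['ee_pos'])
    r=np.zeros(3)
    if yaw is not None: r=(R.inv()*Ro.from_euler('xyz',[np.pi,0,np.radians(yaw)])).as_rotvec()/(np.pi/2)
    k=max(np.abs(d).max()/.05, np.abs(r).max()/.093)
    n=n or int(np.ceil(k)) or 1
    print('total d',(d*10).round(3),'r',r.round(4),'rows>=%.1f'%k,'| per row n=%d'%n,(d*10/n).round(4),(r/n).round(4))
E
python3 - <<'E'
from h import *
A=np.concatenate([cloud(pickle.load(open(n+'.pkl','rb')))[pickle.load(open(n+'.pkl','rb'))['z_map']>0].reshape(-1,3) for n in ['scene','side']])
H=np.zeros((14,24))
for x,y,z in A:
    i,j=int((x-.1)/.05),int((y+.65)/.05)
    if 0<=i<14 and 0<=j<24 and x>.1 and y>-.65: H[i,j]=max(H[i,j],z)
print('cols y from -.65 step .05; rows x from .1')
print((H*100).round().astype(int))
go(.45,.13,.36,0)
E
```

```text
cols y from -.65 step .05; rows x from .1
[[ 0  0  0  0  0  0  0  0  0  0 56 59 59 56 40 30  0  0  0  0  0  0  0  0]
 [13 13  0  0  0  0  0  1  0  0 48 42 59 59 46 31  0  0  0  0  0  0  0  0]
 [13 13  7 10 12 17  8  8  5  5 58 59 59 59 44 29  0  0  0  0  0  0  0  0]
 [13 11  6  0  0 20  8  8  4  4 59 59  8  9  0  0  0  0  0  0  0  0  0  0]
 [13 11  0  0  3 22  7  4  3  7  8  8  9  9  0  0  0  0  0  0  0  0  0  0]
 [13  2  1  2 22 22 12  1  5  6  6  7  7  0  0  0  0  0  0  0  0  0  0  0]
 [24 24  4  7 21 12  0  3  4  4  4  5  0  0  3  0  0  0  0  0  3  0  0  0]
 [24 24  5  8 20 38 38 37 42 21  3  0  0  4  3  0  1  0  6  5  4  1  4  2]
 [24 24  4  0 12 38 42 42 44 42  7  2  2  0  0  0  1  1  4  4  6  0  0  2]
 [ 0  0  0 42 43 43 42 45 44 45 10  2  2  0  1  1  1  1  1  4  6  0  0  2]
 [ 0  0  0  0 27 40 42 45 45 45 42  2  2  0  1  1  1  1  8  9  9  9  7  4]
 [ 0  0  0 39 39  0 42 45 45 42 43 43  2  6  4  0  6  4  7  4  4  4  5  4]
 [ 0  0  0  0 42  0 48 50 50 44 43 43  2  4  3  4  6  5  5  4  4  4  4  4]
 [ 0  0  0  0 42 48 48 50 50 43 43 45 42  3  4  5  0  4  4  4  4  4  4  4]]
total d [ 4.682 -5.624 -1.376] r [0.     0.     0.1622] rows>=11.2 | per row n=12 [ 0.3902 -0.4686 -0.1146] [0.     0.     0.0135]
```

>>> step_arm(plan=[{"dz":-0.45,"claw":0},{"dz":-0.45,"claw":0},{"dx":0.2,"dy":-0.25,"dz":-0.4,"claw":0},{"dx":0.4,"dy":-0.46,"claw":0},{"dx":0.4,"dy":-0.46,"claw":0},{"dx":0.4,"dy":-0.46,"claw":0},{"dx":0.4,"dy":-0.46,"claw":0},{"dx":0.4,"dy":-0.46,"claw":0},{"dx":0.4,"dy":-0.46,"claw":0},{"dx":0.4,"dy":-0.46,"claw":0}], grip_force=30)

```text
$.plan[0]: bad value
```

>>> step_arm(plan=[{"dx":0.4,"dy":-0.46,"rz":0.06,"claw":0},{"dx":0.4,"dy":-0.46,"rz":0.06,"claw":0},{"dx":0.4,"dy":-0.46,"rz":0.04,"claw":0},{"claw":0},{"claw":0}])

```text
$.plan[0]: bad value
```

Run:
```python
from h import *
p=shot('wrist'); o=p['obs']; print(o['time_s'],o['ee_pos'].round(4) if hasattr(o['ee_pos'],'round') else o['ee_pos'],np.round(o['eef_rot'],4),np.round(o['qpos'],2))
print(p['tool_from_camera'].round(3),p['fx'])
save(p,'w0.png'); pickle.dump(p,open('w0.pkl','wb'));
```

```text
0.9 [ 0.1386 -0.5322  0.2225] [3.1416 0.     0.2548] [-1.38  0.3   1.52 -0.    1.32 -0.07]
[[-0.001 -0.965 -0.261  0.076]
 [ 1.    -0.001  0.     0.   ]
 [-0.001 -0.261  0.965 -0.162]
 [ 0.     0.     0.     1.   ]] 312.8414979012374
```

View pics/w0.png

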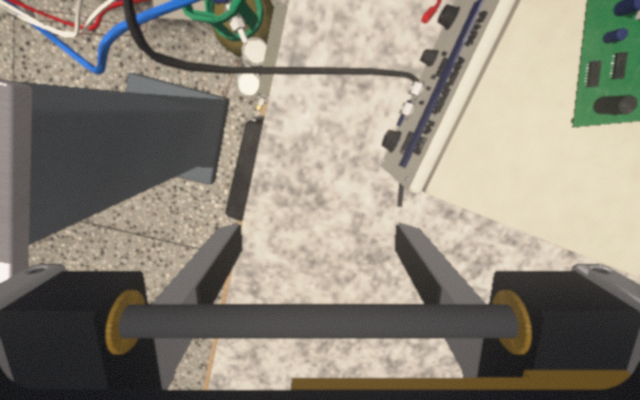

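The rows need all seven fields. The picture only shows the bench under the start pose.

>>> step_arm(plan=[{"dx":0,"dy":0,"dz":-0.45,"rx":0,"ry":0,"rz":0,"claw":0},{"dx":0,"dy":0,"dz":-0.45,"rx":0,"ry":0,"rz":0,"claw":0},{"dx":0.2,"dy":-0.25,"dz":-0.4,"rx":0,"ry":0,"rz":0,"claw":0},{"dx":0.3,"dy":-0.38,"dz":0,"rx":0,"ry":0,"rz":0,"claw":0},{"dx":0.3,"dy":-0.38,"dz":0,"rx":0,"ry":0,"rz":0,"claw":0},{"dx":0.3,"dy":-0.38,"dz":0,"rx":0,"ry":0,"rz":0,"claw":0},{"dx":0.3,"dy":-0.38,"dz":0,"rx":0,"ry":0,"rz":0,"claw":0},{"dx":0.3,"dy":-0.38,"dz":0,"rx":0,"ry":0,"rz":0,"claw":0},{"dx":0.3,"dy":-0.38,"dz":0,"rx":0,"ry":0,"rz":0,"claw":0},{"dx":0.3,"dy":-0.38,"dz":0,"rx":0,"ry":0,"rz":0,"claw":0}], grip_force=30)

```text
time_s: 1.95
ee_pos: [0.2876, -0.1915, 0.3517]
eef_rot: [3.141, -0.001, 0.254]
force: [0.8, -0.5, -0.7]
grip_width: 0.0939
grip_force: 0.0
```

>>> step_arm(plan=[{"dx":0.3,"dy":-0.38,"dz":0,"rx":0,"ry":0,"rz":0,"claw":0},{"dx":0.3,"dy":-0.38,"dz":0,"rx":0,"ry":0,"rz":0,"claw":0},{"dx":0.3,"dy":-0.38,"dz":0,"rx":0,"ry":0,"rz":0,"claw":0},{"dx":0.3,"dy":-0.38,"dz":0,"rx":0,"ry":0,"rz":0,"claw":0},{"dx":0.3,"dy":-0.38,"dz":0,"rx":0,"ry":0,"rz":0,"claw":0},{"dx":0.3,"dy":-0.38,"dz":0,"rx":0,"ry":0,"rz":0,"claw":0},{"dx":0.3,"dy":-0.3,"dz":0,"rx":0,"ry":0,"rz":0.08,"claw":0},{"dx":0.1,"dy":-0.2,"dz":0,"rx":0,"ry":0,"rz":0.08,"claw":0},{"dx":0,"dy":0,"dz":0,"rx":0,"ry":0,"rz":0,"claw":0},{"dx":0,"dy":0,"dz":0,"rx":0,"ry":0,"rz":0,"claw":0}])

```text
time_s: 2.95
ee_pos: [0.4329, 0.1303, 0.3513]
eef_rot: [3.141, 0.0, 0.007]
force: [-0.3, 0.2, -0.4]
grip_width: 0.0945
grip_force: 0.0
```

Run:
```python
from h import *
p=shot('wrist'); o=p['obs']; print(o['time_s'],np.round(o['ee_pos'],4),np.round(o['eef_rot'],4),np.round(o['qpos'],2))
save(p,'w1.png'); pickle.dump(p,open('w1.pkl','wb')); 
C=cloud(p); hsv=cv2.cvtColor(p['img'],cv2.COLOR_RGB2HSV)
for P,s in comps(C,.012,.1,(.3,.85),(-.2,.55),60):
        zt=np.percentile(P[:,2],97); T=P[P[:,2]>zt-.006]
        print(s[:4],s[4],'ztop',zt.round(3),'all',*rect(P),'top',*rect(T))
for nm,m in [('yellow',(abs(hsv[...,0].astype(int)-27)<6)&(hsv[...,1]>150)),('red',((hsv[...,0]<5)|(hsv[...,0]>175))&(hsv[...,1]>180))]:
        k=m&(C[...,2]<.014)&(C[...,2]>-.01)
        nn,l,st,_=cv2.connectedComponentsWithStats(k.astype(np.uint8))
        for i in range(1,nn):
            if st[i][4]>60: P=C[l==i]; print(nm,st[i],*rect(P),P[:,2].mean().round(4))
```

```text
2.95 [0.4329 0.1303 0.3513] [3.1413e+00 5.0000e-04 6.8000e-03] [ 0.21  0.01  1.56 -0.    1.57  1.78]
[ 21   0 210 142] 6093 ztop 0.084 all [557.6 403.2] [294.2 197.4] -89.8 top [625.1 357.5] [153.3  16.3] -79.0
[428   0  48  50] 1489 ztop 0.017 all [627.8 -61. ] [67.8 64.3] -89.7 top [627.8 -61. ] [67.8 64.3] -89.7
[419   0 166 250] 8893 ztop 0.097 all [ 481.9 -116.9] [358.3 172.2] -4.0 top [ 585. -158.] [101.6  39.8] 32.6
[141  59  37  32] 906 ztop 0.056 all [556.3 363.2] [41.6 41.3] 27.0 top [556.2 362.8] [20.9 18.7] -2.7
[519  83  41  30] 123 ztop 0.08 all [ 525.7 -184.9] [37.4  6.4] -1.4 top [ 542.3 -183.3] [4.8 2.5] -12.6
[524  92  44  27] 144 ztop 0.091 all [ 516.3 -190.5] [36.3 13.6] -6.1 top [ 528.9 -187.9] [6.4 2.4] -84.3
[199 113  32  28] 732 ztop 0.056 all [483.1 288. ] [42.  39.7] -89.7 top [483.  288.1] [20.3 19.6] -43.9
[ 94 119  23  18] 288 ztop 0.038 all [479.6 456.5] [25.9 21.6] 7.3 top [479.5 458.8] [12.5 10.3] 89.5
[355 126  33  26] 447 ztop 0.035 all [464.6  47.5] [44.2 23.2] -59.9 top [465.9  48.2] [44.2 20.1] -60.3
[147 129  37  24] 517 ztop 0.035 all [459.9 366.1] [44.7 23.8] -66.5 top [461.6 366.8] [44.8 20.3] -65.7
[473 191  53  55] 188 ztop 0.05 all [ 342.6 -160.2] [117.    4.7] -42.6 top [ 317.4 -137.1] [48.5  4.6] -42.3
[474 194  58  59] 588 ztop 0.075 all [ 336.7 -161.4] [121.5  20.2] -47.1 top [ 311.9 -132.1] [44.2 14.4] -43.9
yellow [426   9  14  39 100] [621.8 -33.9] [51.6 12.1] 15.8 0.0105
yellow [316  41  21  37 736] [581.6 118.9] [50.6 30.2] 1.1 0.0078
yellow [214  46  24  37 738] [574.2 270.2] [51.4 31.5] 2.2 0.0076
red [268 105  25  25 498] [496.9 190.6] [38.3 36.9] 90.0 0.0039
```

View pics/w1.png

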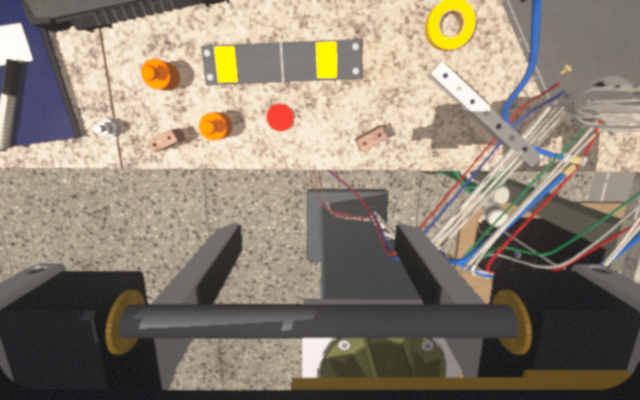

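The wrist view shows:
- The rail, with its white line at u=282 and pads at (226,64) and (326,60).
- The red disc at (280,117).
- Blocks at (371,138) and (164,140).
- Orange decoys at (158,73) and (214,125).
- The post at (104,127).
- The bar from (437,70) to (535,155).

Next I go above the right block.

Run:
```python
from h import *
go(.466,.048,.14,120)
```

```text
total d [0.327 0.82  2.115] r [ 1.0000e-04  1.0000e-04 -1.3296e+00] rows>=14.3 | per row n=15 [0.0218 0.0547 0.141 ] [ 0.      0.     -0.0886]
```

>>> step_arm(plan=[{"dx":0.16,"dy":0.41,"dz":0.0,"rx":0,"ry":0,"rz":0,"claw":0},{"dx":0.16,"dy":0.41,"dz":0.1,"rx":0,"ry":0,"rz":0,"claw":0},{"dx":0,"dy":0,"dz":0.14,"rx":0,"ry":0,"rz":-0.095,"claw":0},{"dx":0,"dy":0,"dz":0.14,"rx":0,"ry":0,"rz":-0.095,"claw":0},{"dx":0,"dy":0,"dz":0.14,"rx":0,"ry":0,"rz":-0.095,"claw":0},{"dx":0,"dy":0,"dz":0.14,"rx":0,"ry":0,"rz":-0.095,"claw":0},{"dx":0,"dy":0,"dz":0.14,"rx":0,"ry":0,"rz":-0.095,"claw":0},{"dx":0,"dy":0,"dz":0.14,"rx":0,"ry":0,"rz":-0.095,"claw":0},{"dx":0,"dy":0,"dz":0.14,"rx":0,"ry":0,"rz":-0.095,"claw":0},{"dx":0,"dy":0,"dz":0.14,"rx":0,"ry":0,"rz":-0.095,"claw":0}])

```text
time_s: 4.0
ee_pos: [0.465, 0.0473, 0.2294]
eef_rot: [3.141, -0.0, 1.204]
force: [0.6, -0.4, -0.8]
grip_width: 0.094
grip_force: 0.0
```

>>> step_arm(plan=[{"dx":0,"dy":0,"dz":0.15,"rx":0,"ry":0,"rz":-0.095,"claw":0},{"dx":0,"dy":0,"dz":0.15,"rx":0,"ry":0,"rz":-0.095,"claw":0},{"dx":0,"dy":0,"dz":0.15,"rx":0,"ry":0,"rz":-0.095,"claw":0},{"dx":0,"dy":0,"dz":0.15,"rx":0,"ry":0,"rz":-0.095,"claw":0},{"dx":0,"dy":0,"dz":0.15,"rx":0,"ry":0,"rz":-0.095,"claw":0},{"dx":0,"dy":0,"dz":0.15,"rx":0,"ry":0,"rz":-0.095,"claw":0},{"dx":0,"dy":0,"dz":0,"rx":0,"ry":0,"rz":0,"claw":0},{"dx":0,"dy":0,"dz":0,"rx":0,"ry":0,"rz":0,"claw":0}])

```text
time_s: 4.8
ee_pos: [0.4654, 0.0478, 0.1402]
eef_rot: [3.141, 0.0, 2.088]
force: [-0.3, 0.1, 0.4]
grip_width: 0.0941
grip_force: 0.0
```

```bash
cat >> h.py <<'E'
def look(name,xr,yr,zr=(.012,.1),mp=100,sv=True):
    p=shot('wrist'); o=p['obs']; print('t %.2f'%o['time_s'],np.round(o['ee_pos'],4),'yaw',np.degrees(o['eef_rot'][2]).round(2),np.round(o['qpos'],2))
    if sv: save(p,name+'.png')
    pickle.dump(p,open(name+'.pkl','wb')); C=cloud(p)
    for P,s in comps(C,*zr,xr,yr,mp):
        zt=np.percentile(P[:,2],97); T=P[P[:,2]>zt-.005]
        print(s[:4],s[4],'ztop',zt.round(4),'all',*rect(P),'top',*rect(T))
    return p,C
E
python3 - <<'E'
from h import *
look('w2',(.42,.52),(0,.1))
E
```

```text
t 4.80 [0.4654 0.0478 0.1402] yaw 119.64 [ 0.02  0.21  1.84 -0.    1.09 -0.49]
[306 169  26  52] 1204 ztop 0.035 all [465.2  48.1] [44.6 23.2] -60.1 top [466.7  48.9] [44.4 19.8] -59.8
```

View pics/w2.png

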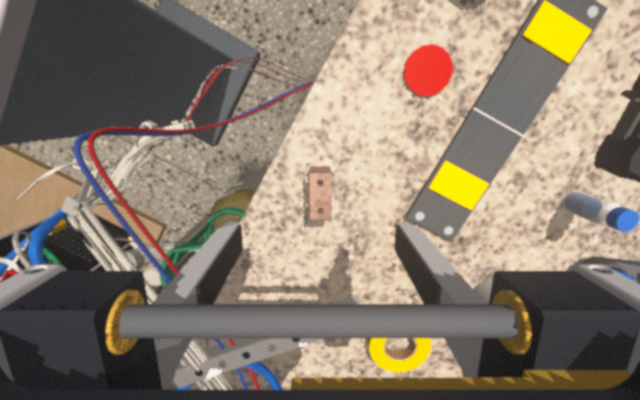

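The block stands centred at (319,194) in the wrist image, between the fingers, with its screw heads on the left. The rail, line and disc are visible too.

>>> step_arm(plan=[{"dx":0.0,"dy":0.015,"dz":0.3,"rx":0,"ry":0,"rz":-0.006,"claw":0},{"dx":0,"dy":0,"dz":0.35,"rx":0,"ry":0,"rz":0,"claw":0},{"dx":0,"dy":0,"dz":0.3,"rx":0,"ry":0,"rz":0,"claw":0},{"dx":0,"dy":0,"dz":0.18,"rx":0,"ry":0,"rz":0,"claw":0},{"dx":0,"dy":0,"dz":0.05,"rx":0,"ry":0,"rz":0,"claw":0.3},{"dx":0,"dy":0,"dz":0,"rx":0,"ry":0,"rz":0,"claw":0.6},{"dx":0,"dy":0,"dz":0,"rx":0,"ry":0,"rz":0,"claw":0.85},{"dx":0,"dy":0,"dz":0,"rx":0,"ry":0,"rz":0,"claw":0.85},{"dx":0,"dy":0,"dz":0,"rx":0,"ry":0,"rz":0,"claw":0.85},{"dx":0,"dy":0,"dz":0,"rx":0,"ry":0,"rz":0,"claw":0.85}])

```text
time_s: 5.85
ee_pos: [0.4669, 0.0492, 0.022]
eef_rot: [3.141, 0.0, 2.102]
force: [-0.2, 0.2, 0.3]
grip_width: 0.0492
grip_force: 0.0
```

>>> step_arm(plan=[{"dx":0,"dy":0,"dz":0,"rx":0,"ry":0,"rz":0,"claw":1},{"dx":0,"dy":0,"dz":0,"rx":0,"ry":0,"rz":0,"claw":1},{"dx":0,"dy":0,"dz":0,"rx":0,"ry":0,"rz":0,"claw":1}])

```text
time_s: 6.15
ee_pos: [0.4667, 0.0492, 0.0215]
eef_rot: [3.142, 0.0, 2.102]
force: [-0.2, 0.6, -0.2]
grip_width: 0.0252
grip_force: 0.0
```

>>> step_arm(plan=[{"dx":0,"dy":0,"dz":0,"rx":0,"ry":0,"rz":0,"claw":1},{"dx":0,"dy":0,"dz":0,"rx":0,"ry":0,"rz":0,"claw":1},{"dx":0,"dy":0,"dz":0,"rx":0,"ry":0,"rz":0,"claw":1}])

```text
time_s: 6.45
ee_pos: [0.4666, 0.0492, 0.0215]
eef_rot: [-3.142, -0.0, 2.102]
force: [-0.0, 0.2, 0.8]
grip_width: 0.0198
grip_force: 30.0
```

```bash
cat >> h.py <<'E'
def pads(p,C=None):
    C=cloud(p) if C is None else C
    hsv=cv2.cvtColor(p['img'],cv2.COLOR_RGB2HSV); out=[]
    for nm,m,zz in [('yellow',(abs(hsv[...,0].astype(int)-27)<6)&(hsv[...,1]>150),.008),('red',((hsv[...,0]<5)|(hsv[...,0]>175))&(hsv[...,1]>180),.004)]:
        k=(m&(abs(C[...,2]-zz)<.006)&(C[...,0]>.4)&(C[...,0]<.7)&(C[...,1]>.05)&(C[...,1]<.35)).astype(np.uint8)
        nn,l,st,_=cv2.connectedComponentsWithStats(k)
        for i in range(1,nn):
            if st[i][4]>150: P=C[l==i]; print(nm,st[i],*rect(P),'mean',(P.mean(0)*1000).round(1))
E
python3 - <<'E'
from h import *
p=pickle.load(open('w2.pkl','rb')); C=cloud(p); pads(p,C)
# white line between pads: bright pixels at rail height
g=cv2.cvtColor(p['img'],cv2.COLOR_RGB2GRAY)
m=(g>170)&(abs(C[...,0]-.578)<.028)&(abs(C[...,1]-.195)<.03)&(p['img'].std(2)<15)
P=C[m]; print(m.sum(),rect(P),P.mean(0))
dk=(g<100)&(C[...,2]>.002)&(C[...,2]<.012)&(abs(C[...,0]-.578)<.05)&(C[...,1]>.06)&(C[...,1]<.33)
print('rail',rect(C[dk]))
o=telemetry.get_obs(); print(o['grip_width'],o['grip_force'])
go(.5812,.1195,.06,182.8)
E
```

```text
yellow [ 523    1   68   62 2322] [574.2 270.5] [50.8 32.2] 3.2 mean [573.7 270.    7.6]
yellow [ 429  161   60   49 1601] [581.3 118.7] [50.5 30.9] 2.6 mean [580.7 118.9   7.7]
red [ 405   46   47   50 1816] [496.4 191.4] [41.4 40.3] 78.2 mean [496.5 191.3   3.8]
150 (array([578.5, 186.2]), array([54.8,  3.5]), 4.0) [0.57850511 0.18613574 0.00593602]
rail (array([576.7, 176.6]), array([216.6,  52.8]), -87.4)
0.019799542214723805 29.997685253620148
total d [ 0.026  1.344 -0.385] r [-0.     -0.     -0.6929] rows>=7.5 | per row n=8 [ 0.0032  0.168  -0.0482] [-0.     -0.     -0.0866]
```

>>> step_arm(plan=[{"dx":0,"dy":0,"dz":-0.3,"rx":0,"ry":0,"rz":0,"claw":1},{"dx":0,"dy":0,"dz":-0.3,"rx":0,"ry":0,"rz":0,"claw":1},{"dx":0.005,"dy":0.336,"dz":0,"rx":0,"ry":0,"rz":0,"claw":1},{"dx":0.005,"dy":0.336,"dz":0,"rx":0,"ry":0,"rz":0,"claw":1},{"dx":0.005,"dy":0.336,"dz":0,"rx":0,"ry":0,"rz":0,"claw":1},{"dx":0.005,"dy":0.336,"dz":0,"rx":0,"ry":0,"rz":0,"claw":1},{"dx":0,"dy":0,"dz":0,"rx":0,"ry":0,"rz":-0.0866,"claw":1},{"dx":0,"dy":0,"dz":0,"rx":0,"ry":0,"rz":-0.0866,"claw":1},{"dx":0,"dy":0,"dz":0,"rx":0,"ry":0,"rz":-0.0866,"claw":1},{"dx":0,"dy":0,"dz":0,"rx":0,"ry":0,"rz":-0.0866,"claw":1}])

```text
time_s: 7.45
ee_pos: [0.5811, 0.119, 0.0807]
eef_rot: [-3.141, -0.001, 2.652]
force: [-0.2, -1.1, -3.1]
grip_width: 0.02
grip_force: 30.0
```

>>> step_arm(plan=[{"dx":0,"dy":0,"dz":0,"rx":0,"ry":0,"rz":-0.0866,"claw":1},{"dx":0,"dy":0,"dz":0,"rx":0,"ry":0,"rz":-0.0866,"claw":1},{"dx":0,"dy":0,"dz":0,"rx":0,"ry":0,"rz":-0.0866,"claw":1},{"dx":0,"dy":0,"dz":0,"rx":0,"ry":0,"rz":-0.0866,"claw":1},{"dx":0,"dy":0,"dz":0,"rx":0,"ry":0,"rz":0,"claw":1},{"dx":0,"dy":0,"dz":0,"rx":0,"ry":0,"rz":0,"claw":1}])

```text
time_s: 8.05
ee_pos: [0.5813, 0.119, 0.0811]
eef_rot: [-3.142, -0.001, -3.097]
force: [-1.2, -0.7, -3.3]
grip_width: 0.0198
grip_force: 30.0
```

Run:
```python
from h import *
p,C=look('w3',(.54,.63),(.05,.17),(.05,.12))
pads(p,C); g=cv2.cvtColor(p['img'],cv2.COLOR_RGB2GRAY)
m=(g>165)&(abs(C[...,0]-.578)<.028)&(abs(C[...,1]-.187)<.02)&(p['img'].std(2)<15)
P=C[m]; print(m.sum(),rect(P),P.mean(0)); go(.581,.1188,.0295,182.65)
```

```text
t 8.05 [0.5813 0.119  0.0811] yaw -177.45 [ 0.14  0.54  1.53  0.    1.07 -1.48]
[269 201 101  98] 5781 ztop 0.1177 all [579.9 116. ] [47.4 41.1] -20.5 top [580.4 118.8] [44.3 18.3] -88.1
yellow [ 487  177   48   62 2409] [574.5 270.7] [50.9 31.7] 2.6 mean [573.5 269.8   7.6]
yellow [299 178  40  35 938] [569.7 118.4] [30.5 27.3] -88.6 mean [565.6 118.1   7.7]
red [ 393   72   58   59 2635] [497.  191.3] [41.6 41. ] 82.8 mean [496.7 191.    3.8]
221 (array([577.5, 185.5]), array([56.5, 12. ]), 11.8) [0.57759043 0.186172   0.00585365]
total d [ 0.003 -0.002  0.517] r [-0.     -0.0004 -0.0009] rows>=1.0 | per row n=2 [ 0.0016 -0.001   0.2585] [-0.     -0.0002 -0.0004]
```

>>> step_arm(plan=[{"dx":0,"dy":0,"dz":0.3,"rx":0,"ry":0,"rz":0,"claw":1},{"dx":0,"dy":0,"dz":0.17,"rx":0,"ry":0,"rz":0,"claw":1},{"dx":0,"dy":0,"dz":0.045,"rx":0,"ry":0,"rz":0,"claw":1},{"dx":0,"dy":0,"dz":0,"rx":0,"ry":0,"rz":0,"claw":1},{"dx":0,"dy":0,"dz":0,"rx":0,"ry":0,"rz":0,"claw":0.5},{"dx":0,"dy":0,"dz":0,"rx":0,"ry":0,"rz":0,"claw":0.5},{"dx":0,"dy":0,"dz":0,"rx":0,"ry":0,"rz":0,"claw":0.5},{"dx":0,"dy":0,"dz":0,"rx":0,"ry":0,"rz":0,"claw":0.5}])

```text
time_s: 8.9
ee_pos: [0.5817, 0.119, 0.0303]
eef_rot: [3.142, 0.001, -3.093]
force: [0.2, -1.1, -0.1]
grip_width: 0.0459
grip_force: 0.0
```

>>> step_arm(plan=[{"dx":0,"dy":0,"dz":-0.3,"rx":0,"ry":0,"rz":0,"claw":0.4},{"dx":0,"dy":0,"dz":-0.45,"rx":0,"ry":0,"rz":0,"claw":0},{"dx":0,"dy":0,"dz":-0.45,"rx":0,"ry":0,"rz":0,"claw":0},{"dx":0,"dy":0,"dz":0,"rx":0,"ry":0,"rz":0,"claw":0}])

```text
time_s: 9.3
ee_pos: [0.5839, 0.1194, 0.1565]
eef_rot: [3.141, 0.01, -3.093]
force: [0.4, -0.7, 0.4]
grip_width: 0.0754
grip_force: 0.0
```

Run:
```python
from h import *
p,C=look('w4',(.54,.63),(.05,.17),(.015,.12)); pads(p,C)
print('to block a'); go(.4618,.3668,.13,114.3)
```

```text
t 9.30 [0.5839 0.1194 0.1565] yaw -177.22 [ 0.14  0.45  1.47  0.    1.21 -1.48]
[304 163  26  52] 1169 ztop 0.043 all [581.7 117.4] [44.5 23.3] 3.3 top [581.6 119.4] [44.2 19.3] 2.3
yellow [303 158  31  48 335] [580.9 119.1] [49.5 30.3] 3.3 mean [570.1 123.7   7.8]
yellow [ 449  158   36   49 1480] [574.2 270.6] [50.5 31.8] 1.9 mean [573.5 269.8   7.6]
red [ 376   77   43   45 1505] [496.9 190.9] [40.8 40.7] -79.7 mean [496.8 191.    3.9]
to block a
total d [1.089 2.531 0.226] r [0.0024 0.0029 0.7609] rows>=8.2 | per row n=9 [0.121  0.2813 0.0251] [0.0003 0.0003 0.0845]
```

>>> step_arm(plan=[{"dx":0.18,"dy":0.422,"dz":0,"rx":0,"ry":0,"rz":0,"claw":0.3},{"dx":0.18,"dy":0.422,"dz":0,"rx":0,"ry":0,"rz":0,"claw":0.3},{"dx":0.18,"dy":0.422,"dz":0,"rx":0,"ry":0,"rz":0,"claw":0.3},{"dx":0.18,"dy":0.422,"dz":0,"rx":0,"ry":0,"rz":0,"claw":0.3},{"dx":0.18,"dy":0.422,"dz":0,"rx":0,"ry":0,"rz":0,"claw":0.3},{"dx":0.18,"dy":0.422,"dz":0,"rx":0,"ry":0,"rz":0,"claw":0.3},{"dx":0,"dy":0,"dz":0,"rx":0,"ry":0,"rz":0.085,"claw":0.3},{"dx":0,"dy":0,"dz":0,"rx":0,"ry":0,"rz":0.085,"claw":0.3},{"dx":0,"dy":0,"dz":0,"rx":0,"ry":0,"rz":0.085,"claw":0.3},{"dx":0,"dy":0,"dz":0,"rx":0,"ry":0,"rz":0.085,"claw":0.3}])

```text
time_s: 10.35
ee_pos: [0.4608, 0.3665, 0.1484]
eef_rot: [-3.14, -0.001, 2.651]
force: [0.8, -0.6, 0.3]
grip_width: 0.0658
grip_force: 0.0
```

>>> step_arm(plan=[{"dx":0,"dy":0,"dz":0,"rx":0,"ry":0,"rz":0.085,"claw":0.3},{"dx":0,"dy":0,"dz":0,"rx":0,"ry":0,"rz":0.085,"claw":0.3},{"dx":0,"dy":0,"dz":0,"rx":0,"ry":0,"rz":0.085,"claw":0.3},{"dx":0,"dy":0,"dz":0,"rx":0,"ry":0,"rz":0.085,"claw":0.3},{"dx":0,"dy":0,"dz":0.2,"rx":0,"ry":0,"rz":0.08,"claw":0.3},{"dx":0,"dy":0,"dz":0,"rx":0,"ry":0,"rz":0,"claw":0.3},{"dx":0,"dy":0,"dz":0,"rx":0,"ry":0,"rz":0,"claw":0.3}])

```text
time_s: 11.05
ee_pos: [0.461, 0.3664, 0.1292]
eef_rot: [-3.14, 0.0, 2.0]
force: [1.5, -0.8, -0.1]
grip_width: 0.0658
grip_force: 0.0
```

Run:
```python
from h import *
p,C=look('w5',(.40,.60),(.24,.50),(.012,.07)); go(.4622,.367,.0215,114.3)
```

```text
t 11.05 [0.461  0.3664 0.1292] yaw 114.6 [ 0.61  0.47  1.51 -0.    1.16  0.18]
[368  90  33  35] 801 ztop 0.0386 all [479.7 460.3] [28.3 25.7] 42.5 top [479.5 460.1] [11.5 11.4] 57.3
[306 170  27  54] 1304 ztop 0.0351 all [460.7 367.6] [43.9 23. ] -66.2 top [462.2 368.2] [43.7 19.8] -65.9
[392 216  48  51] 1422 ztop 0.0558 all [559.5 371.2] [40.9 28.2] -27.2 top [557.4 367.2] [20.  16.4] -30.7
[284 253  45  51] 1888 ztop 0.0558 all [483.6 290.2] [41.2 40.4] 22.7 top [483.1 290.4] [20.9 17.7] 18.4
total d [-0.     0.01   1.084] r [-0.0003  0.0001  0.0032] rows>=2.2 | per row n=3 [-1.000e-04  3.400e-03  3.614e-01] [-0.0001  0.      0.0011]
```

>>> step_arm(plan=[{"dx":0.01,"dy":0.018,"dz":0.35,"rx":0,"ry":0,"rz":0.005,"claw":0.3},{"dx":0,"dy":0,"dz":0.35,"rx":0,"ry":0,"rz":0,"claw":0.3},{"dx":0,"dy":0,"dz":0.28,"rx":0,"ry":0,"rz":0,"claw":0.3},{"dx":0,"dy":0,"dz":0.095,"rx":0,"ry":0,"rz":0,"claw":0.6},{"dx":0,"dy":0,"dz":0,"rx":0,"ry":0,"rz":0,"claw":1},{"dx":0,"dy":0,"dz":0,"rx":0,"ry":0,"rz":0,"claw":1},{"dx":0,"dy":0,"dz":0,"rx":0,"ry":0,"rz":0,"claw":1},{"dx":0,"dy":0,"dz":0,"rx":0,"ry":0,"rz":0,"claw":1},{"dx":0,"dy":0,"dz":0,"rx":0,"ry":0,"rz":0,"claw":1},{"dx":0,"dy":0,"dz":0,"rx":0,"ry":0,"rz":0,"claw":1}])

```text
time_s: 12.1
ee_pos: [0.4627, 0.3685, 0.0232]
eef_rot: [3.141, -0.0, 1.989]
force: [-3.8, -1.6, 5.7]
grip_width: 0.0198
grip_force: 30.0
```

>>> step_arm(plan=[{"dx":0,"dy":0,"dz":0,"rx":0,"ry":0,"rz":0,"claw":1},{"dx":0,"dy":0,"dz":0,"rx":0,"ry":0,"rz":0,"claw":1}])

```text
time_s: 12.3
ee_pos: [0.4627, 0.3685, 0.0232]
eef_rot: [3.141, -0.0, 1.989]
force: [-2.0, -1.6, 6.7]
grip_width: 0.02
grip_force: 30.0
```

Run:
```python
from h import *
o=telemetry.get_obs(); print(o['time_s'],o['ee_pos'],o['grip_width'],o['grip_force'],np.degrees(o['eef_rot'][2]))
go(.5742,.2704,.10,182.65)
```

```text
12.3 [0.46273124 0.36853211 0.02320213] 0.020032231204357265 30.00151365995407 113.94740794353166
total d [-1.349  0.621 -0.768] r [ 5.000e-04  2.000e-04 -7.634e-01] rows>=8.2 | per row n=9 [-0.1499  0.069  -0.0853] [ 0.0001  0.     -0.0848]
```

>>> step_arm(plan=[{"dx":0,"dy":0,"dz":-0.2,"rx":0,"ry":0,"rz":0,"claw":1},{"dx":0,"dy":0,"dz":-0.35,"rx":0,"ry":0,"rz":0,"claw":1},{"dx":0,"dy":0,"dz":-0.3,"rx":0,"ry":0,"rz":0,"claw":1},{"dx":-0.34,"dy":0.155,"dz":0,"rx":0,"ry":0,"rz":0,"claw":1},{"dx":-0.34,"dy":0.155,"dz":0,"rx":0,"ry":0,"rz":0,"claw":1},{"dx":-0.34,"dy":0.155,"dz":0,"rx":0,"ry":0,"rz":0,"claw":1},{"dx":-0.33,"dy":0.155,"dz":0,"rx":0,"ry":0,"rz":0,"claw":1},{"dx":0,"dy":0,"dz":0,"rx":0,"ry":0,"rz":-0.085,"claw":1},{"dx":0,"dy":0,"dz":0,"rx":0,"ry":0,"rz":-0.085,"claw":1},{"dx":0,"dy":0,"dz":0,"rx":0,"ry":0,"rz":-0.085,"claw":1}])

```text
time_s: 13.3
ee_pos: [0.5739, 0.2697, 0.1069]
eef_rot: [-3.141, -0.001, 2.394]
force: [-0.1, -0.3, -3.5]
grip_width: 0.0196
grip_force: 30.0
```

>>> step_arm(plan=[{"dx":0,"dy":0,"dz":0,"rx":0,"ry":0,"rz":-0.085,"claw":1},{"dx":0,"dy":0,"dz":0,"rx":0,"ry":0,"rz":-0.085,"claw":1},{"dx":0,"dy":0,"dz":0,"rx":0,"ry":0,"rz":-0.085,"claw":1},{"dx":0,"dy":0,"dz":0,"rx":0,"ry":0,"rz":-0.085,"claw":1},{"dx":0,"dy":0,"dz":0,"rx":0,"ry":0,"rz":-0.085,"claw":1},{"dx":0,"dy":0,"dz":0.25,"rx":0,"ry":0,"rz":-0.085,"claw":1},{"dx":0,"dy":0,"dz":0,"rx":0,"ry":0,"rz":0,"claw":1},{"dx":0,"dy":0,"dz":0,"rx":0,"ry":0,"rz":0,"claw":1}])

```text
time_s: 14.1
ee_pos: [0.5737, 0.27, 0.0823]
eef_rot: [-3.141, -0.001, -3.097]
force: [0.8, 0.8, -3.1]
grip_width: 0.0198
grip_force: 30.0
```

Run:
```python
from h import *
p,C=look('w6',(.53,.62),(.20,.33),(.05,.14)); pads(p,C)
o=telemetry.get_obs(); print(np.round(o['force'],1)); go(.5743,.2704,.030,182.65)
b=p['img'][120:320,220:420]; cv2.imwrite('pics/w6c.png',cv2.resize(b[...,::-1],(500,500)))
```

```text
t 14.10 [0.5737 0.27   0.0823] yaw -177.44 [ 0.38  0.62  1.39  0.    1.13 -1.23]
[267 201 104 103] 6842 ztop 0.1354 all [573.2 270. ] [44.1 43.5] 46.7 top [568.8 269.7] [32.9 10.5] -88.6
yellow [104 179  48  60 640] [581.1 118.7] [49.7 32.3] 3.4 mean [574.8 127.3   7.8]
yellow [299 178  40  37 949] [563.8 269.5] [30.9 29.3] -87.3 mean [558.5 269.8   7.6]
red [ 189   74   58   59 2600] [496.9 191.9] [41.9 40.9] 82.5 mean [496.6 192.    3.9]
[ 0.9 -0.7 -2.6]
total d [-0.002  0.002  0.53 ] r [ 0.      0.0001 -0.0008] rows>=1.1 | per row n=2 [-0.0009  0.0012  0.2652] [ 0.      0.     -0.0004]
```

View pics/w6c.png

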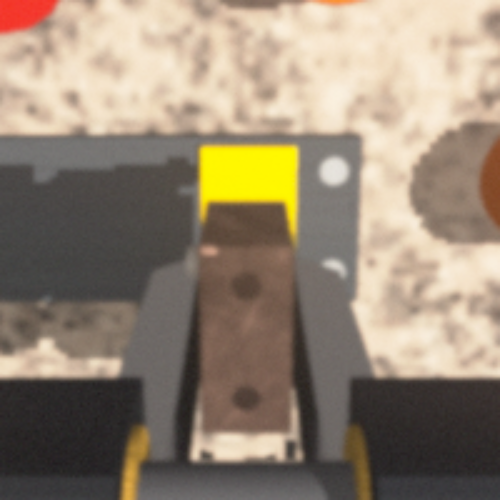

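>>> step_arm(plan=[{"dx":-0.006,"dy":0.004,"dz":0.3,"rx":0,"ry":0,"rz":0,"claw":1},{"dx":0,"dy":0,"dz":0.17,"rx":0,"ry":0,"rz":0,"claw":1},{"dx":0,"dy":0,"dz":0.035,"rx":0,"ry":0,"rz":0,"claw":1},{"dx":0,"dy":0,"dz":0,"rx":0,"ry":0,"rz":0,"claw":1},{"dx":0,"dy":0,"dz":0,"rx":0,"ry":0,"rz":0,"claw":1}])

```text
time_s: 14.65
ee_pos: [0.5749, 0.2707, 0.0326]
eef_rot: [3.141, 0.001, -3.094]
force: [-0.3, -0.2, -2.4]
grip_width: 0.0201
grip_force: 30.0
```

>>> step_arm(plan=[{"dx":0,"dy":0,"dz":0.013,"rx":0,"ry":0,"rz":0,"claw":1},{"dx":0,"dy":0,"dz":0,"rx":0,"ry":0,"rz":0,"claw":1}])

```text
time_s: 14.85
ee_pos: [0.5749, 0.2707, 0.0312]
eef_rot: [3.141, 0.001, -3.093]
force: [0.0, 0.1, -0.8]
grip_width: 0.0195
grip_force: 30.0
```

>>> step_arm(plan=[{"dx":0,"dy":0,"dz":0.01,"rx":0,"ry":0,"rz":0,"claw":1},{"dx":0,"dy":0,"dz":0,"rx":0,"ry":0,"rz":0,"claw":1}])

```text
time_s: 15.05
ee_pos: [0.5749, 0.2707, 0.0311]
eef_rot: [3.141, 0.001, -3.093]
force: [-4.1, -0.9, 8.3]
grip_width: 0.0198
grip_force: 30.0
```

Seated. Release and check.

>>> step_arm(plan=[{"dx":0,"dy":0,"dz":-0.008,"rx":0,"ry":0,"rz":0,"claw":0.6},{"dx":0,"dy":0,"dz":0,"rx":0,"ry":0,"rz":0,"claw":0.5},{"dx":0,"dy":0,"dz":0,"rx":0,"ry":0,"rz":0,"claw":0.5},{"dx":0,"dy":0,"dz":0,"rx":0,"ry":0,"rz":0,"claw":0.5},{"dx":0,"dy":0,"dz":-0.3,"rx":0,"ry":0,"rz":0,"claw":0.5},{"dx":0,"dy":0,"dz":-0.45,"rx":0,"ry":0,"rz":0,"claw":0.5},{"dx":0,"dy":0,"dz":-0.45,"rx":0,"ry":0,"rz":0,"claw":0.5},{"dx":0,"dy":-0.4,"dz":-0.4,"rx":0,"ry":0,"rz":0,"claw":0.5},{"dx":0,"dy":-0.4,"dz":0,"rx":0,"ry":0,"rz":0,"claw":0.5},{"dx":0,"dy":0,"dz":0,"rx":0,"ry":0,"rz":0,"claw":0.5}])

```text
time_s: 16.05
ee_pos: [0.5789, 0.1918, 0.1871]
eef_rot: [-3.141, 0.002, -3.096]
force: [-0.6, 1.1, 0.4]
grip_width: 0.047
grip_force: 0.0
```

>>> step_arm(plan=[{"dx":0,"dy":0,"dz":0,"rx":0,"ry":0,"rz":0,"claw":0.5},{"dx":0,"dy":0,"dz":0,"rx":0,"ry":0,"rz":0,"claw":0.5}])

```text
time_s: 16.25
ee_pos: [0.578, 0.196, 0.1854]
eef_rot: [3.142, -0.001, -3.092]
force: [-0.2, 0.3, -0.2]
grip_width: 0.0472
grip_force: 0.0
```

Run:
```python
from h import *
p,C=look('w7',(.52,.63),(.05,.33),(.018,.14)); pads(p,C)
g=cv2.cvtColor(p['img'],cv2.COLOR_RGB2GRAY)
m=(g>165)&(abs(C[...,0]-.578)<.028)&(abs(C[...,1]-.187)<.02)&(p['img'].std(2)<15)
P=C[m]; print(m.sum(),rect(P),P.mean(0))
# bar from older views
for n in ['w1','w2']:
    q=pickle.load(open(n+'.pkl','rb')); D=cloud(q)
    k=(abs(D[...,2]-.023)<.004)&(D[...,0]>.36)&(D[...,0]<.6)&(D[...,1]>-.25)&(D[...,1]<-.02)
    n_,l,s,_=cv2.connectedComponentsWithStats(k.astype(np.uint8))
    for i in range(1,n_):
        if s[i][4]>80: print(n,s[i],rect(D[l==i]),np.median(D[l==i][:,2]))
```

```text
t 16.25 [0.578  0.196  0.1854] yaw -177.18 [ 0.27  0.46  1.38  0.    1.3  -1.35]
[231 162  27  47] 1086 ztop 0.0431 all [581.4 119.4] [44.4 20.3] 3.2 top [581.7 119.4] [44.  20.3] 3.3
[376 163  28  46] 1111 ztop 0.043 all [574.7 268.9] [43.5 23.8] 3.0 top [574.4 270.5] [43.1 20.4] 2.4
[432 250  28  10] 174 ztop 0.0837 all [627.4 317.3] [25.3  5.2] -89.3 top [627.4 317.3] [25.3  5.2] -89.3
yellow [234 157  30  45 353] [580.8 118.7] [49.9 31. ] 2.5 mean [574.4 126.4   8.2]
yellow [371 158  30  44 302] [573.9 270.2] [49.2 30. ] 2.5 mean [565.2 263.    7.8]
red [ 299   84   39   41 1216] [496.7 191.4] [40.6 39.7] 78.7 mean [496.6 191.3   3.9]
141 (array([578.1, 182.7]), array([55.3, 20.6]), 1.1) [0.57850709 0.18622135 0.01764214]
w1 [ 431   62  112  114 2447] (array([ 493.6, -123.8]), array([223.1,  55.9]), 47.5) 0.022705716488308936
w1 [535  65  14  27 130] (array([ 555.9, -197.7]), array([41.4,  4.9]), 34.7) 0.023571013257291912
w2 [ 174  339  149   49 2715] (array([ 477.7, -143.1]), array([172.5,  53.4]), 51.7) 0.022666294992920694
```

Run:
```python
from h import *
go(.45,-.08,.26,46)
```

```text
total d [ 1.416 -2.695 -0.746] r [-6.0000e-04 -2.0000e-04  1.5205e+00] rows>=16.3 | per row n=17 [ 0.0833 -0.1585 -0.0439] [-0.     -0.      0.0894]
```

>>> step_arm(plan=[{"dx":0.2,"dy":-0.3,"dz":-0.25,"rx":0,"ry":0,"rz":0,"claw":0.5},{"dx":0.25,"dy":-0.4,"dz":-0.25,"rx":0,"ry":0,"rz":0,"claw":0.5},{"dx":0.25,"dy":-0.5,"dz":-0.25,"rx":0,"ry":0,"rz":0,"claw":0.5},{"dx":0.25,"dy":-0.5,"dz":0,"rx":0,"ry":0,"rz":0,"claw":0.5},{"dx":0.25,"dy":-0.5,"dz":0,"rx":0,"ry":0,"rz":0,"claw":0.5},{"dx":0.216,"dy":-0.495,"dz":0,"rx":0,"ry":0,"rz":0,"claw":0.5},{"dx":0,"dy":0,"dz":0,"rx":0,"ry":0,"rz":0.095,"claw":0.5},{"dx":0,"dy":0,"dz":0,"rx":0,"ry":0,"rz":0.095,"claw":0.5},{"dx":0,"dy":0,"dz":0,"rx":0,"ry":0,"rz":0.095,"claw":0.5},{"dx":0,"dy":0,"dz":0,"rx":0,"ry":0,"rz":0.095,"claw":0.5}])

```text
time_s: 17.3
ee_pos: [0.4619, -0.0536, 0.2545]
eef_rot: [-3.142, -0.0, 2.588]
force: [-0.2, -0.3, 0.4]
grip_width: 0.0469
grip_force: 0.0
```

>>> step_arm(plan=[{"dx":0,"dy":0,"dz":0,"rx":0,"ry":0,"rz":0.095,"claw":0.5},{"dx":0,"dy":0,"dz":0,"rx":0,"ry":0,"rz":0.095,"claw":0.5},{"dx":0,"dy":0,"dz":0,"rx":0,"ry":0,"rz":0.095,"claw":0.5},{"dx":0,"dy":0,"dz":0,"rx":0,"ry":0,"rz":0.095,"claw":0.5},{"dx":0,"dy":0,"dz":0,"rx":0,"ry":0,"rz":0.095,"claw":0.5},{"dx":0,"dy":0,"dz":0,"rx":0,"ry":0,"rz":0.095,"claw":0.5},{"dx":0,"dy":0,"dz":0,"rx":0,"ry":0,"rz":0.095,"claw":0.5},{"dx":0,"dy":0,"dz":0,"rx":0,"ry":0,"rz":0.095,"claw":0.5},{"dx":0,"dy":0,"dz":0,"rx":0,"ry":0,"rz":0.095,"claw":0.5},{"dx":0,"dy":0,"dz":0,"rx":0,"ry":0,"rz":0.095,"claw":0.5}])

```text
time_s: 18.3
ee_pos: [0.462, -0.0535, 0.2544]
eef_rot: [-3.141, 0.0, 1.096]
force: [0.5, -0.3, -0.7]
grip_width: 0.0471
grip_force: 0.0
```

>>> step_arm(plan=[{"dx":0,"dy":0,"dz":0,"rx":0,"ry":0,"rz":0.095,"claw":0.5},{"dx":0,"dy":0,"dz":0,"rx":0,"ry":0,"rz":0.095,"claw":0.5},{"dx":0,"dy":0,"dz":0,"rx":0,"ry":0,"rz":0,"claw":0.5},{"dx":0,"dy":0,"dz":0,"rx":0,"ry":0,"rz":0,"claw":0.5}])

```text
time_s: 18.7
ee_pos: [0.4619, -0.0538, 0.2545]
eef_rot: [-3.141, 0.0, 0.808]
force: [0.2, 0.2, -0.3]
grip_width: 0.0475
grip_force: 0.0
```

Run:
```python
from h import *
p,C=look('w8',(.35,.62),(-.25,0),(.017,.03),150)
sc=pickle.load(open('scene.pkl','rb')); A=np.concatenate([C.reshape(-1,3),cloud(sc).reshape(-1,3)])
d=(A[:,:2]-[.494,-.124])@np.array([.682,-.731]); t=(A[:,:2]-[.494,-.124])@np.array([.731,.682])
for lo in np.arange(-.15,.16,.03):
    k=(t>lo)&(t<lo+.03)&(d>.02)&(d<.25)
    print(round(lo,2),[ (round(float(np.percentile(d[k&(A[:,2]>a)&(A[:,2]<b)],2)),3) if (k&(A[:,2]>a)&(A[:,2]<b)).sum()>5 else None) for a,b in [(.012,.05),(.05,.09),(.09,.15),(.15,.25),(.25,.4)]])
```

```text
t 18.70 [ 0.4619 -0.0538  0.2545] yaw 46.3 [-0.19  0.08  1.7   0.    1.36  0.57]
[367 103  36 146] 2445 ztop 0.0245 all [ 510.4 -120.4] [196.5  35.8] 56.7 top [ 514.  -121.7] [193.5  32.4] 51.5
[439 164  24  48] 282 ztop 0.0297 all [ 570. -189.] [68.   3.6] 32.8 top [ 571.7 -188.1] [64.   3.1] 34.4
-0.15 [None, None, None, 0.086, 0.136]
-0.12 [None, None, None, 0.096, 0.119]
-0.09 [0.021, None, 0.082, 0.059, 0.069]
-0.06 [0.021, 0.067, 0.053, 0.06, 0.065]
-0.03 [0.02, 0.069, 0.056, 0.06, 0.07]
0.0 [0.028, 0.038, 0.098, 0.097, 0.087]
0.03 [0.102, 0.059, 0.072, 0.103, 0.089]
0.06 [0.107, 0.108, 0.074, 0.106, None]
0.09 [0.026, 0.112, 0.084, 0.113, None]
0.12 [0.021, 0.116, 0.113, 0.106, None]
0.15 [0.022, 0.12, 0.124, 0.113, None]
```

View pics/w8.png

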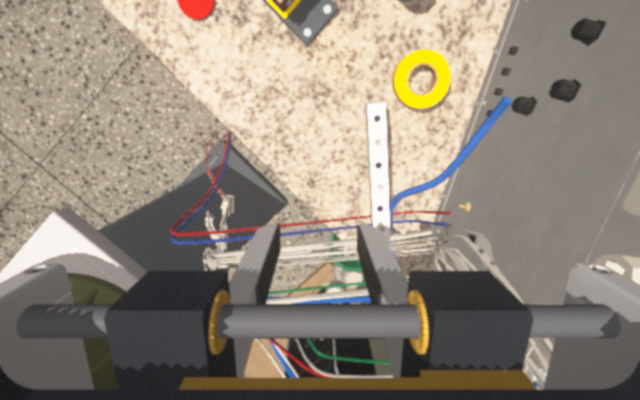

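The bar shows from (377,103) to (382,225), with wires near its lower end and a blue cable and the instrument to its right. I'll work out the clearance for the gripper body.

Run:
```python
from h import *
best=None
for n in ['w8','w1','w2']:
    q=pickle.load(open(n+'.pkl','rb')); D=cloud(q); I=q['img'].astype(int)
    sat=I.max(2)-I.min(2)
    k=(abs(D[...,2]-.0227)<.0035)&(D[...,0]>.36)&(D[...,0]<.62)&(D[...,1]>-.26)&(D[...,1]<0)&(sat<30)&(I.mean(2)>120)
    P=D[k][:,:2]
    # ransac line
    rng=np.random.default_rng(0); bi=None
    for _ in range(400):
        a,b=P[rng.integers(len(P),size=2)]; v=b-a; L=np.hypot(*v)
        if L<.08: continue
        v/=L; nn=np.array([v[1],-v[0]]); inl=abs((P-a)@nn)<.0105
        if bi is None or inl.sum()>bi.sum(): bi=inl
    Q=P[bi]; c=Q.mean(0); w=np.linalg.svd(Q-c)[2][0]; w*=np.sign(w[0]); nn=np.array([w[1],-w[0]])
    t=(P-c)@w; d=(P-c)@nn; k2=abs(d)<.013
    e=np.percentile(t[k2],[.5,99.5]); ee=np.percentile(d[k2],[1,99]); mid=c+w*e.mean()+nn*ee.mean()
    print(n,bi.sum(),'angle',np.degrees(np.arctan2(w[1],w[0])).round(1),'len',(e[1]-e[0]).round(4),'wid',(ee[1]-ee[0]).round(4),'mid',mid.round(4),'ends',(mid+w*(e[1]-e[0])/2).round(3),(mid-w*(e[1]-e[0])/2).round(3))
    if n=='w1': M,W,N=mid,w,nn
for n in ['scene','w8','w1','w2']:
    q=pickle.load(open(n+'.pkl','rb')); A=cloud(q)[q['z_map']>0]
    t=(A[:,:2]-M)@W; d=(A[:,:2]-M)@N
    print(n,'cols z .03-.07,.07-.1,.1-.15,.15-.2,.2-.3,.3-.45: min|5%|n')
    for lo in np.arange(-.12,.15,.03):
        r=[]
        for a,b in [(.03,.07),(.07,.1),(.1,.15),(.15,.2),(.2,.3),(.3,.45)]:
            k=(t>lo)&(t<lo+.03)&(d>-.1)&(d<.2)&(A[:,2]>a)&(A[:,2]<b)
            r.append(f"{d[k].min():.3f}|{np.percentile(d[k],5):.3f}|{k.sum()}" if k.sum()>3 else '-')
        print(round(lo,2),r)
```

```text
w8 2077 angle 51.9 len 0.1833 wid 0.0219 mid [ 0.5126 -0.115 ] ends [ 0.569 -0.043] [ 0.456 -0.187]
w1 2040 angle 51.8 len 0.2216 wid 0.0224 mid [ 0.5    -0.1299] ends [ 0.568 -0.043] [ 0.432 -0.217]
w2 1939 angle 48.4 len 0.1622 wid 0.0246 mid [ 0.4836 -0.1515] ends [ 0.537 -0.091] [ 0.43  -0.212]
scene cols z .03-.07,.07-.1,.1-.15,.15-.2,.2-.3,.3-.45: min|5%|n
-0.12 ['-0.100|-0.099|30', '-', '-', '-', '-', '0.113|0.134|4815']
-0.09 ['-0.100|-0.094|968', '0.044|0.053|414', '0.039|0.071|740', '0.038|0.045|1080', '0.038|0.047|3620', '0.045|0.061|12855']
-0.06 ['-0.100|-0.097|301', '0.042|0.046|265', '0.034|0.036|183', '0.037|0.039|107', '0.046|0.049|282', '0.062|0.077|3389']
-0.03 ['-0.099|-0.096|126', '0.055|0.057|40', '0.043|0.048|50', '0.046|0.052|33', '-', '0.081|0.091|1943']
0.0 ['0.021|0.024|104', '0.054|0.054|5', '-', '-', '0.079|0.079|13', '0.075|0.100|1607']
0.03 ['-', '0.062|0.067|74', '-', '-', '-', '0.101|0.110|1101']
0.06 ['-', '0.078|0.079|25', '0.082|0.084|79', '-', '-', '0.112|0.120|895']
0.09 ['-', '-', '0.092|0.093|34', '-', '-', '0.122|0.130|737']
0.12 ['-', '-', '-
[... 1778 characters left out ...]
, '-']
0.06 ['0.113|0.114|335', '0.075|0.079|252', '0.079|0.082|343', '-', '-', '-']
0.09 ['0.123|0.124|6', '-', '0.092|0.092|18', '-', '-', '-']
0.12 ['-', '-', '-', '-', '-', '-']
0.15 ['-', '-', '-', '-', '-', '-']
w2 cols z .03-.07,.07-.1,.1-.15,.15-.2,.2-.3,.3-.45: min|5%|n
-0.12 ['-', '-', '-', '-', '-', '-']
-0.09 ['-0.043|-0.042|36', '-', '-', '-', '-', '-']
-0.06 ['-0.046|-0.045|13', '-', '-', '-', '-', '-']
-0.03 ['0.014|0.015|129', '-', '-', '-', '-', '-']
0.0 ['0.019|0.020|139', '-', '-', '-', '-', '-']
0.03 ['-', '-', '-', '-', '-', '-']
0.06 ['-', '-', '-', '-', '-', '-']
0.09 ['-', '-', '-', '-', '-', '-']
0.12 ['-', '-', '-', '-', '-', '-']
0.15 ['-', '-', '-', '-', '-', '-']
```

>>> step_arm(plan=[{"dx":0,"dy":0,"dz":0,"rx":0,"ry":0,"rz":-0.061,"claw":0.5},{"dx":0,"dy":0,"dz":0,"rx":-0.067,"ry":0,"rz":0,"claw":0.5},{"dx":0,"dy":0,"dz":0,"rx":-0.067,"ry":0,"rz":0,"claw":0.5},{"dx":0,"dy":0,"dz":0,"rx":0,"ry":0,"rz":0,"claw":0.5},{"dx":0,"dy":0,"dz":0,"rx":0,"ry":0,"rz":0,"claw":0.5}])

```text
time_s: 19.25
ee_pos: [0.4616, -0.0539, 0.255]
eef_rot: [2.933, 0.0, 0.901]
force: [0.3, 0.3, 0.4]
grip_width: 0.0469
grip_force: 0.0
```

Run:
```python
from h import *
o=telemetry.get_obs(); print(np.round(o['ee_pos'],4),np.degrees(o['eef_rot']).round(2))
from scipy.spatial.transform import Rotation as Ro
print(Ro.from_euler('xyz',o['eef_rot']).as_matrix().round(3))
go(.5525,-.0632,.13); go(.5525,-.0632,.026)
```

```text
[ 0.4616 -0.0539  0.255 ] [1.6805e+02 1.0000e-02 5.1620e+01]
[[ 0.621  0.767  0.162]
 [ 0.784 -0.607 -0.129]
 [-0.     0.207 -0.978]]
total d [0.491 0.495 1.382] r [0. 0. 0.] rows>=2.8 | per row n=3 [0.1637 0.1649 0.4607] [0. 0. 0.]
total d [0.491 0.279 2.399] r [0. 0. 0.] rows>=4.8 | per row n=5 [0.0983 0.0559 0.4799] [0. 0. 0.]
```

>>> step_arm(plan=[{"dx":0.164,"dy":0.165,"dz":0.4,"rx":0,"ry":0,"rz":0,"claw":0.5},{"dx":0.164,"dy":0.165,"dz":0.49,"rx":0,"ry":0,"rz":0,"claw":0.5},{"dx":0.164,"dy":0.165,"dz":0.49,"rx":0,"ry":0,"rz":0,"claw":0.5},{"dx":0,"dy":0,"dz":0,"rx":0,"ry":0,"rz":0,"claw":0.5},{"dx":0,"dy":0,"dz":0,"rx":0,"ry":0,"rz":0,"claw":0.5}])

```text
time_s: 19.75
ee_pos: [0.5479, -0.0636, 0.1362]
eef_rot: [2.935, 0.002, 0.899]
force: [-0.5, 0.6, -0.2]
grip_width: 0.0473
grip_force: 0.0
```

```bash
cat >> h.py <<'E'
def bar(n,zt=.0227,xr=(.36,.66),yr=(-.26,.35)):
    q=pickle.load(open(n+'.pkl','rb')) if isinstance(n,str) else n; D=cloud(q); I=q['img'].astype(int)
    k=(abs(D[...,2]-zt)<.0035)&(D[...,0]>xr[0])&(D[...,0]<xr[1])&(D[...,1]>yr[0])&(D[...,1]<yr[1])&(I.max(2)-I.min(2)<30)&(I.mean(2)>110)
    P=D[k][:,:2]; rng=np.random.default_rng(0); bi=None
    for _ in range(400):
        a,b=P[rng.integers(len(P),size=2)]; v=b-a; L=np.hypot(*v)
        if L<.06: continue
        v/=L; nn=np.array([v[1],-v[0]]); inl=abs((P-a)@nn)<.0105
        if bi is None or inl.sum()>bi.sum(): bi=inl
    Q=P[bi]; c=Q.mean(0); w=np.linalg.svd(Q-c)[2][0]; w*=np.sign(w[1]); nn=np.array([w[1],-w[0]])
    t=(P-c)@w; d=(P-c)@nn; k2=abs(d)<.013; e=np.percentile(t[k2],[.5,99.5]); ee=np.percentile(d[k2],[1,99]); mid=c+w*e.mean()+nn*ee.mean(); h=w*(e[1]-e[0])/2
    print('bar n',bi.sum(),'ang',np.degrees(np.arctan2(w[1],w[0])).round(2),'len',(e[1]-e[0]).round(4),'wid',(ee[1]-ee[0]).round(4),'mid',mid.round(4),'ends',(mid+h).round(4),(mid-h).round(4),'z',np.median(D[k][:,2]).round(4))
E
python3 - <<'E'
from h import *
p=shot('wrist'); save(p,'w9.png'); pickle.dump(p,open('w9.pkl','wb')); bar(p)
o=p['obs']; print(o['ee_pos'],o['force']); go(.5525,-.0632,.026)
E
```

```text
bar n 3535 ang 52.06 len 0.2208 wid 0.0225 mid [ 0.5015 -0.1292] ends [ 0.5693 -0.0422] [ 0.4336 -0.2163] z 0.0227
[ 0.54785809 -0.06361558  0.13616253] [-0.51521758  0.56126056 -0.20845575]
total d [ 0.029 -0.203  1.103] r [0. 0. 0.] rows>=2.2 | per row n=3 [ 0.0098 -0.0678  0.3675] [0. 0. 0.]
```

View pics/w9.png

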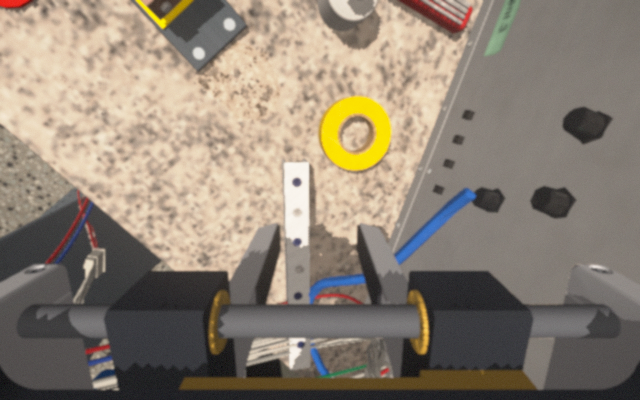

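The bar's free end is at (297,162), between the fingers, and the blue cable is to the right of the fingers. I'll grip it tilted and drag it clear of the instrument.

>>> step_arm(plan=[{"dx":0.048,"dy":-0.01,"dz":0.28,"rx":0,"ry":0,"rz":0,"claw":0.5},{"dx":0,"dy":-0.06,"dz":0.28,"rx":0,"ry":0,"rz":0,"claw":0.5},{"dx":0,"dy":-0.06,"dz":0.28,"rx":0,"ry":0,"rz":0,"claw":0.5},{"dx":0,"dy":-0.06,"dz":0.24,"rx":0,"ry":0,"rz":0,"claw":0.5},{"dx":0,"dy":0,"dz":0,"rx":0,"ry":0,"rz":0,"claw":0.5}], grip_force=10)

```text
time_s: 20.3
ee_pos: [0.5533, -0.0621, 0.0275]
eef_rot: [2.932, 0.001, 0.899]
force: [0.3, -0.5, 0.8]
grip_width: 0.0467
grip_force: 0.0
```

>>> step_arm(plan=[{"dx":0,"dy":0,"dz":0,"rx":0,"ry":0,"rz":0,"claw":1},{"dx":0,"dy":0,"dz":0,"rx":0,"ry":0,"rz":0,"claw":1},{"dx":0,"dy":0,"dz":0,"rx":0,"ry":0,"rz":0,"claw":1},{"dx":0,"dy":0,"dz":0,"rx":0,"ry":0,"rz":0,"claw":1},{"dx":0,"dy":0,"dz":0,"rx":0,"ry":0,"rz":0,"claw":1},{"dx":0,"dy":0,"dz":0,"rx":0,"ry":0,"rz":0,"claw":1}])

```text
time_s: 20.9
ee_pos: [0.5548, -0.0621, 0.0289]
eef_rot: [2.929, -0.001, 0.898]
force: [-2.3, 1.5, 10.6]
grip_width: 0.0234
grip_force: 10.5
```

>>> step_arm(plan=[{"dx":0,"dy":0.006,"dz":-0.03,"rx":0,"ry":0,"rz":0,"claw":1},{"dx":0.08,"dy":-0.08,"dz":-0.017,"rx":0,"ry":0,"rz":0,"claw":1},{"dx":0.08,"dy":-0.08,"dz":-0.017,"rx":0,"ry":0,"rz":0,"claw":1},{"dx":0.08,"dy":-0.08,"dz":-0.017,"rx":0,"ry":0,"rz":0,"claw":1},{"dx":0.08,"dy":-0.08,"dz":-0.017,"rx":0,"ry":0,"rz":0,"claw":1},{"dx":0.08,"dy":-0.08,"dz":-0.017,"rx":0,"ry":0,"rz":0,"claw":1},{"dx":0.08,"dy":-0.08,"dz":-0.017,"rx":0,"ry":0,"rz":0,"claw":1},{"dx":0,"dy":0,"dz":0,"rx":0,"ry":0,"rz":0,"claw":1}])

```text
time_s: 21.7
ee_pos: [0.5454, 0.0076, 0.0304]
eef_rot: [2.931, -0.0, 0.9]
force: [-0.5, -0.2, -1.2]
grip_width: 0.0234
grip_force: 9.6
```

Run:
```python
from h import *
p=shot('wrist'); save(p,'w10.png'); pickle.dump(p,open('w10.pkl','wb')); bar(p,.028)
o=p['obs']; print(o['ee_pos'],o['force'],o['grip_width'])
```

```text
bar n 852 ang 32.88 len 0.1026 wid 0.0039 mid [ 0.6175 -0.158 ] ends [ 0.6605 -0.1302] [ 0.5744 -0.1859] z 0.0268
[0.54537662 0.00761215 0.03038512] [-0.50807143 -0.22639915 -1.22574694] 0.023402126339798473
```

View pics/w10.png

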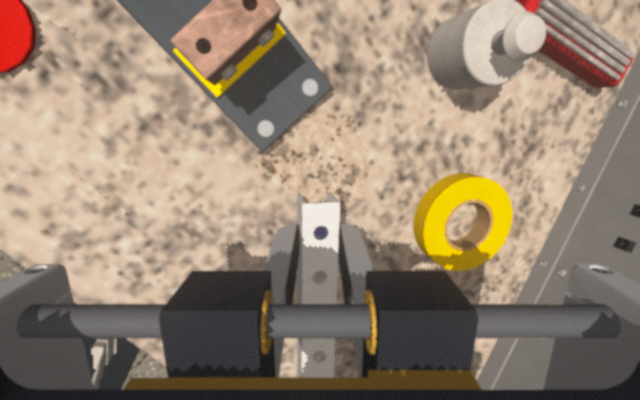

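The bar is held at (320,230) and has moved well clear of the instrument. I'll release it, straighten the tool and regrasp at the middle.

>>> step_arm(plan=[{"dx":0,"dy":0,"dz":0,"rx":0,"ry":0,"rz":0,"claw":0.5},{"dx":0,"dy":0,"dz":0,"rx":0,"ry":0,"rz":0,"claw":0.5},{"dx":0,"dy":0,"dz":0,"rx":0,"ry":0,"rz":0,"claw":0.5},{"dx":0,"dy":0,"dz":0,"rx":0,"ry":0,"rz":0,"claw":0.5},{"dx":0,"dy":0.085,"dz":-0.4,"rx":0,"ry":0,"rz":0,"claw":0.5},{"dx":0,"dy":0.085,"dz":-0.4,"rx":0,"ry":0,"rz":0,"claw":0.5},{"dx":0,"dy":0.085,"dz":-0.4,"rx":0,"ry":0,"rz":0,"claw":0.5},{"dx":0,"dy":0,"dz":0,"rx":0.067,"ry":0,"rz":0,"claw":0.5},{"dx":0,"dy":0,"dz":0,"rx":0.067,"ry":0,"rz":0,"claw":0.5},{"dx":-0.4,"dy":0,"dz":0,"rx":0,"ry":0,"rz":0,"claw":0.5}])

```text
time_s: 22.75
ee_pos: [0.5223, -0.0246, 0.1528]
eef_rot: [-3.138, -0.001, 0.9]
force: [0.6, -0.9, -0.7]
grip_width: 0.047
grip_force: 0.0
```

>>> step_arm(plan=[{"dx":-0.4,"dy":0,"dz":0,"rx":0,"ry":0,"rz":0,"claw":0.5},{"dx":0,"dy":0,"dz":0,"rx":0,"ry":0,"rz":0,"claw":0.5},{"dx":0,"dy":0,"dz":0,"rx":0,"ry":0,"rz":0,"claw":0.5}])

```text
time_s: 23.05
ee_pos: [0.4956, -0.0569, 0.1534]
eef_rot: [3.141, -0.0, 0.897]
force: [-0.8, 0.2, 0.0]
grip_width: 0.0472
grip_force: 0.0
```

Run:
```python
from h import *
p=shot('wrist'); save(p,'w11.png'); pickle.dump(p,open('w11.pkl','wb')); bar(p)
o=p['obs']; print(o['time_s'],o['ee_pos'],np.degrees(o['eef_rot']),o['force'])
W=np.array([.618,.786]); C=cloud(p)
```

```text
bar n 4501 ang 51.22 len 0.2209 wid 0.0226 mid [ 0.4934 -0.0621] ends [0.5626 0.024 ] [ 0.4242 -0.1482] z 0.0226
23.05 [ 0.49564946 -0.05686797  0.15342898] [ 1.79968969e+02 -2.52187454e-02  5.13880310e+01] [-0.77565327  0.18291566  0.04056455]
```

>>> step_arm(plan=[{"dx":-0.054,"dy":0.015,"dz":0.3,"rx":0,"ry":0,"rz":0.002,"claw":0.5},{"dx":0,"dy":0,"dz":0.4,"rx":0,"ry":0,"rz":0,"claw":0.5},{"dx":0,"dy":0,"dz":0.4,"rx":0,"ry":0,"rz":0,"claw":0.5},{"dx":0,"dy":0,"dz":0.22,"rx":0,"ry":0,"rz":0,"claw":0.5},{"dx":0,"dy":0,"dz":0,"rx":0,"ry":0,"rz":0,"claw":0.6},{"dx":0,"dy":0,"dz":0,"rx":0,"ry":0,"rz":0,"claw":1},{"dx":0,"dy":0,"dz":0,"rx":0,"ry":0,"rz":0,"claw":1},{"dx":0,"dy":0,"dz":0,"rx":0,"ry":0,"rz":0,"claw":1},{"dx":0,"dy":0,"dz":0,"rx":0,"ry":0,"rz":0,"claw":1},{"dx":0,"dy":0,"dz":0,"rx":0,"ry":0,"rz":0,"claw":1}], grip_force=25)

```text
time_s: 24.1
ee_pos: [0.4937, -0.0615, 0.0214]
eef_rot: [3.141, -0.0, 0.895]
force: [0.4, 1.5, 1.9]
grip_width: 0.0216
grip_force: 25.0
```

>>> step_arm(plan=[{"dx":0,"dy":0,"dz":0,"rx":0,"ry":0,"rz":0,"claw":1},{"dx":0,"dy":0,"dz":-0.3,"rx":0,"ry":0,"rz":0,"claw":1},{"dx":0,"dy":0,"dz":-0.4,"rx":0,"ry":0,"rz":0,"claw":1},{"dx":0,"dy":0,"dz":-0.4,"rx":0,"ry":0,"rz":0,"claw":1},{"dx":0,"dy":0,"dz":-0.2,"rx":0,"ry":0,"rz":0,"claw":1},{"dx":0,"dy":0,"dz":0,"rx":0,"ry":0,"rz":0,"claw":1}])

```text
time_s: 24.7
ee_pos: [0.4944, -0.0618, 0.1536]
eef_rot: [3.137, -0.002, 0.895]
force: [-0.1, 0.3, -1.8]
grip_width: 0.0217
grip_force: 25.0
```

Run:
```python
from h import *
p=shot('wrist'); save(p,'w12.png'); o=p['obs']; print(o['time_s'],o['ee_pos'],np.degrees(o['eef_rot']),o['grip_width'],o['force']); bar(p,.155)
# bar visible top z along it relative
C=cloud(p)
for s in [.03,.05,.07,.09,.1]:
    w=np.array([.624,.781]); c=np.array(o['ee_pos'][:2])+w*s
    k=(np.hypot(C[...,0]-c[0],C[...,1]-c[1])<.006)&(C[...,2]>.1)&(C[...,2]<.2)
    print(s,k.sum(),np.median(C[k][:,2]).round(4) if k.any() else '')
go(.5782,.1862,.155,92.65)
```

```text
24.7 [ 0.49441259 -0.06183955  0.15356567] [ 1.79756771e+02 -1.18213139e-01  5.12999956e+01] 0.021695570072508413 [-0.10624654  0.27333662 -1.83965127]
bar n 11411 ang 50.11 len 0.1952 wid 0.0224 mid [ 0.502  -0.0526] ends [0.5646 0.0223] [ 0.4395 -0.1275] z 0.1547
0.03 380 0.1548
0.05 420 0.1547
0.07 459 0.1547
0.09 511 0.1548
0.1 538 0.1548
total d [ 2.464 -0.889 -0.036] r [ 0.001  -0.     -0.4595] rows>=4.9 | per row n=5 [ 0.4928 -0.1779 -0.0072] [ 0.0002 -0.     -0.0919]
```

>>> step_arm(plan=[{"dx":0.3,"dy":-0.1,"dz":0,"rx":0,"ry":0,"rz":0,"claw":1},{"dx":0.4,"dy":-0.15,"dz":0,"rx":0,"ry":0,"rz":0,"claw":1},{"dx":0.4,"dy":-0.15,"dz":0,"rx":0,"ry":0,"rz":0,"claw":1},{"dx":0.4,"dy":-0.15,"dz":0,"rx":0,"ry":0,"rz":0,"claw":1},{"dx":0.4,"dy":-0.15,"dz":0,"rx":0,"ry":0,"rz":0,"claw":1},{"dx":0.36,"dy":-0.15,"dz":0,"rx":0,"ry":0,"rz":0,"claw":1},{"dx":0.2,"dy":-0.04,"dz":0,"rx":0,"ry":0,"rz":0,"claw":1},{"dx":0,"dy":0,"dz":0,"rx":0,"ry":0,"rz":-0.09,"claw":1},{"dx":0,"dy":0,"dz":0,"rx":0,"ry":0,"rz":-0.09,"claw":1},{"dx":0,"dy":0,"dz":0,"rx":0,"ry":0,"rz":-0.09,"claw":1}])

```text
time_s: 25.75
ee_pos: [0.5769, 0.186, 0.1482]
eef_rot: [-3.138, 0.002, 1.326]
force: [0.2, 0.7, -1.5]
grip_width: 0.0218
grip_force: 25.0
```

>>> step_arm(plan=[{"dx":0,"dy":0,"dz":0,"rx":0,"ry":0,"rz":-0.09,"claw":1},{"dx":0,"dy":0,"dz":0,"rx":0,"ry":0,"rz":-0.09,"claw":1},{"dx":0,"dy":0,"dz":0,"rx":0,"ry":0,"rz":-0.009,"claw":1},{"dx":0,"dy":0,"dz":0,"rx":0,"ry":0,"rz":0,"claw":1},{"dx":0,"dy":0,"dz":0,"rx":0,"ry":0,"rz":0,"claw":1},{"dx":0,"dy":0,"dz":0,"rx":0,"ry":0,"rz":0,"claw":1}])

```text
time_s: 26.35
ee_pos: [0.5777, 0.186, 0.1507]
eef_rot: [-3.141, 0.0, 1.614]
force: [-0.1, -0.3, -1.7]
grip_width: 0.0221
grip_force: 25.0
```

Run:
```python
from h import *
p,C=look('w13',(.53,.63),(.22,.32),(.03,.06)); bar(p,.155)
go(.5781,.187,.0655,92.65)
```

```text
t 26.35 [0.5777 0.186  0.1507] yaw 92.49 [ 0.25  0.49  1.43 -0.    1.22  0.21]
[293  87   5  25] 108 ztop 0.0429 all [555.  269.1] [19.1  3.5] -88.0 top [555.  269.1] [19.1  3.5] -88.0
[342  87   5  25] 107 ztop 0.0432 all [595.5 270.8] [19.1  3.6] -87.6 top [595.5 270.8] [19.1  3.6] -87.6
bar n 7160 ang 92.59 len 0.195 wid 0.0218 mid [0.5777 0.1977] ends [0.5733 0.2952] [0.5821 0.1003] z 0.152
total d [0.009 0.005 0.854] r [-0.0002  0.     -0.0014] rows>=1.7 | per row n=2 [0.0047 0.0023 0.4268] [-0.0001  0.     -0.0007]
```

>>> step_arm(plan=[{"dx":0.015,"dy":0.004,"dz":0.3,"rx":0,"ry":0,"rz":-0.001,"claw":1},{"dx":0,"dy":0,"dz":0.35,"rx":0,"ry":0,"rz":0,"claw":1},{"dx":0,"dy":0,"dz":0.19,"rx":0,"ry":0,"rz":0,"claw":1},{"dx":0,"dy":0,"dz":0,"rx":0,"ry":0,"rz":0,"claw":1},{"dx":0,"dy":0,"dz":0,"rx":0,"ry":0,"rz":0,"claw":1}])

```text
time_s: 26.9
ee_pos: [0.5783, 0.1877, 0.0678]
eef_rot: [3.141, -0.0, 1.617]
force: [1.0, -1.0, -1.2]
grip_width: 0.0221
grip_force: 25.0
```

>>> step_arm(plan=[{"dx":0,"dy":0,"dz":0.015,"rx":0,"ry":0,"rz":0,"claw":1},{"dx":0,"dy":0,"dz":0,"rx":0,"ry":0,"rz":0,"claw":1}])

```text
time_s: 27.1
ee_pos: [0.5784, 0.1877, 0.0665]
eef_rot: [3.14, -0.0, 1.618]
force: [0.5, -1.0, -1.5]
grip_width: 0.0217
grip_force: 25.0
```

>>> step_arm(plan=[{"dx":0,"dy":0,"dz":0.018,"rx":0,"ry":0,"rz":0,"claw":1},{"dx":0,"dy":0,"dz":0,"rx":0,"ry":0,"rz":0,"claw":1}])

```text
time_s: 27.3
ee_pos: [0.5781, 0.1876, 0.0639]
eef_rot: [3.141, -0.0, 1.618]
force: [0.4, 0.2, -0.8]
grip_width: 0.0218
grip_force: 25.0
```

>>> step_arm(plan=[{"dx":0,"dy":0,"dz":0.01,"rx":0,"ry":0,"rz":0,"claw":1},{"dx":0,"dy":0,"dz":0,"rx":0,"ry":0,"rz":0,"claw":1}])

```text
time_s: 27.5
ee_pos: [0.5781, 0.1876, 0.0627]
eef_rot: [-3.141, 0.0, 1.618]
force: [0.2, 0.2, -2.2]
grip_width: 0.0218
grip_force: 25.0
```

>>> step_arm(plan=[{"dx":0,"dy":0,"dz":0.01,"rx":0,"ry":0,"rz":0,"claw":1},{"dx":0,"dy":0,"dz":0,"rx":0,"ry":0,"rz":0,"claw":1}])

```text
time_s: 27.7
ee_pos: [0.5782, 0.1876, 0.0625]
eef_rot: [3.141, -0.0, 1.618]
force: [-3.1, -1.7, 6.0]
grip_width: 0.0217
grip_force: 25.0
```

>>> step_arm(plan=[{"dx":0,"dy":0,"dz":0.007,"rx":0,"ry":0,"rz":0,"claw":1},{"dx":0,"dy":0,"dz":0,"rx":0,"ry":0,"rz":0,"claw":1}])

```text
time_s: 27.9
ee_pos: [0.5782, 0.1877, 0.0625]
eef_rot: [3.141, -0.0, 1.618]
force: [-7.1, -2.7, 12.6]
grip_width: 0.0216
grip_force: 25.0
```

Seated. Relax and release gently, opening only as far as needed.

>>> step_arm(plan=[{"dx":0,"dy":0,"dz":-0.014,"rx":0,"ry":0,"rz":0,"claw":1},{"dx":0,"dy":0,"dz":0,"rx":0,"ry":0,"rz":0,"claw":0.6},{"dx":0,"dy":0,"dz":0,"rx":0,"ry":0,"rz":0,"claw":0.5},{"dx":0,"dy":0,"dz":0,"rx":0,"ry":0,"rz":0,"claw":0.5},{"dx":0,"dy":0,"dz":0,"rx":0,"ry":0,"rz":0,"claw":0.5},{"dx":0,"dy":0,"dz":-0.3,"rx":0,"ry":0,"rz":0,"claw":0.5},{"dx":0,"dy":0,"dz":-0.45,"rx":0,"ry":0,"rz":0,"claw":0.5},{"dx":0,"dy":0,"dz":-0.45,"rx":0,"ry":0,"rz":0,"claw":0.5},{"dx":0,"dy":0,"dz":-0.45,"rx":0,"ry":0,"rz":0,"claw":0},{"dx":0,"dy":0,"dz":0,"rx":0,"ry":0,"rz":0,"claw":0}])

```text
time_s: 28.9
ee_pos: [0.5798, 0.1881, 0.2342]
eef_rot: [3.132, -0.002, 1.618]
force: [0.2, -0.4, 0.1]
grip_width: 0.0596
grip_force: 0.0
```

>>> step_arm(plan=[{"dx":0,"dy":0,"dz":0,"rx":0,"ry":0,"rz":0,"claw":0},{"dx":0,"dy":0,"dz":0,"rx":0,"ry":0,"rz":0,"claw":0}])

```text
time_s: 29.1
ee_pos: [0.5776, 0.1874, 0.2259]
eef_rot: [-3.139, 0.0, 1.618]
force: [0.3, 0.6, -0.7]
grip_width: 0.0756
grip_force: 0.0
```

Run:
```python
from h import *
p,C=look('w14',(.5,.66),(.03,.34),(.03,.055)); bar(p,.065); pads(p,C)
print('to weight'); go(.687,.034,.20,150); go(.687,.034,.20,60)
```

```text
t 29.10 [0.5776 0.1874 0.2259] yaw 92.7 [ 0.25  0.43  1.34 -0.    1.38  0.21]
[250  68   6  27] 118 ztop 0.0375 all [502.6 288.7] [25.9  5. ] -89.8 top [502.6 288.7] [25.9  5. ] -89.8
[300  93   9  20] 165 ztop 0.0434 all [558.4 269.3] [19.5  8.7] -88.1 top [558.4 269.3] [19.5  8.7] -88.1
[331  93  10  20] 173 ztop 0.0432 all [591.9 270.8] [19.5  9.8] -86.7 top [591.9 270.8] [19.5  9.8] -86.7
[301 224   9  20] 169 ztop 0.043 all [564.8 117.9] [20.5  9.7] -87.8 top [564.8 117.8] [20.4  9.7] -87.8
[329 224   9  20] 165 ztop 0.0432 all [598.2 119.5] [20.4 10. ] -87.9 top [598.1 119.4] [20.3  9.7] -86.8
bar n 4025 ang 92.65 len 0.2208 wid 0.0214 mid [0.5788 0.1867] ends [0.5737 0.297 ] [0.5839 0.0764] z 0.0645
red [238 150  33  32 809] [497.4 191.8] [39.9 39. ] -72.8 mean [497.1 191.9   4. ]
to weight
total d [-1.584  1.021  0.256] r [-1.800e-03 -5.000e-04 -6.367e-01] rows>=6.8 | per row n=7 [-0.2263  0.1459  0.0365] [-0.0003 -0.0001 -0.091 ]
total d [-1.584  1.021  0.256] r [-0.0016  0.0008  0.3633] rows>=3.9 | per row n=4 [-0.396   0.2553  0.0639] [-0.0004  0.0002  0.0908]
```

View pics/w14.png

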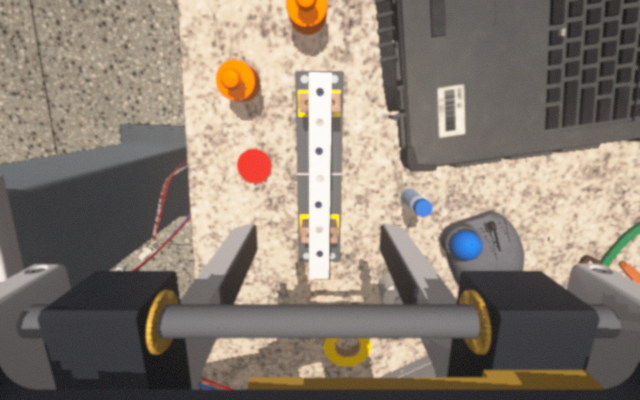

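The wrist view shows the bar centred along the rail, drilled side up, with its holes near (319,178) at the white line (v=174), and both blocks under it. Next is the steel weight.

>>> step_arm(plan=[{"dx":-0.3,"dy":0.2,"dz":0,"rx":0,"ry":0,"rz":0,"claw":0},{"dx":-0.43,"dy":0.28,"dz":0,"rx":0,"ry":0,"rz":0,"claw":0},{"dx":-0.43,"dy":0.28,"dz":0,"rx":0,"ry":0,"rz":0,"claw":0},{"dx":-0.42,"dy":0.26,"dz":0,"rx":0,"ry":0,"rz":0,"claw":0},{"dx":0,"dy":0,"dz":0,"rx":0,"ry":0,"rz":-0.09,"claw":0},{"dx":0,"dy":0,"dz":0,"rx":0,"ry":0,"rz":-0.09,"claw":0},{"dx":0,"dy":0,"dz":0,"rx":0,"ry":0,"rz":-0.09,"claw":0},{"dx":0,"dy":0,"dz":0,"rx":0,"ry":0,"rz":-0.09,"claw":0},{"dx":0,"dy":0,"dz":0,"rx":0,"ry":0,"rz":-0.09,"claw":0},{"dx":0,"dy":0,"dz":0,"rx":0,"ry":0,"rz":-0.09,"claw":0}])

```text
time_s: 30.15
ee_pos: [0.6856, 0.0367, 0.2257]
eef_rot: [-3.14, -0.002, 2.472]
force: [-0.4, 0.2, -0.5]
grip_width: 0.0939
grip_force: 0.0
```

>>> step_arm(plan=[{"dx":0,"dy":0,"dz":0,"rx":0,"ry":0,"rz":-0.09,"claw":0},{"dx":0,"dy":0,"dz":0.1,"rx":0,"ry":0,"rz":-0.09,"claw":0},{"dx":0,"dy":0,"dz":0.1,"rx":0,"ry":0,"rz":-0.09,"claw":0},{"dx":0,"dy":0,"dz":0.1,"rx":0,"ry":0,"rz":-0.09,"claw":0},{"dx":0,"dy":0,"dz":0.2,"rx":0,"ry":0,"rz":-0.07,"claw":0},{"dx":0,"dy":0,"dz":0,"rx":0,"ry":0,"rz":0,"claw":0},{"dx":0,"dy":0,"dz":0,"rx":0,"ry":0,"rz":0,"claw":0}])

```text
time_s: 30.85
ee_pos: [0.6856, 0.0367, 0.1768]
eef_rot: [-3.142, -0.002, 3.138]
force: [-0.5, -0.2, 1.2]
grip_width: 0.094
grip_force: 0.0
```

Run:
```python
from h import *
p,C=look('w15',(.62,.80),(-.06,.12),(.012,.07)); go(.687,.034,.03,180)
cv2.imwrite('pics/w15c.png',p['img'][60:320,120:520,::-1])
# body circle fit at top of body z~.039 
k=(abs(C[...,2]-.039)<.004)&(np.hypot(C[...,0]-.687,C[...,1]-.034)<.04); print(cv2.minEnclosingCircle((C[k][:,:2]*1000).astype(np.float32)))
```

```text
t 30.85 [0.6856 0.0367 0.1768] yaw 179.81 [ 0.    0.65  1.12  0.    1.37 -1.57]
[225 121  33  44] 855 ztop 0.0162 all [642.9 -42.8] [53.4 26.3] -26.1 top [642.9 -42.8] [53.4 26.3] -26.1
[296 166  41  45] 1454 ztop 0.0557 all [687.7  34.1] [41.7 40.3] -0.1 top [687.7  34.4] [20.5 20.3] -27.0
[243 214  78  51] 1575 ztop 0.022 all [749.5  -4.9] [91.7 21.6] -61.6 top [749.5  -4.6] [89.7 20.7] -61.9
[314 231  86  60] 3305 ztop 0.0461 all [770.3  75.5] [88.9 59.3] -90.0 top [764.3 108.2] [26.7 23.6] 1.0
[223 259  37  45] 831 ztop 0.0679 all [788.2 -44.9] [37.  11.4] 45.9 top [785.6 -48.5] [25.8  4.1] 32.5
total d [-0.01  -0.027  1.477] r [-0.     -0.0001 -0.002 ] rows>=3.0 | per row n=3 [-0.0035 -0.009   0.4924] [-0.     -0.     -0.0007]
((687.7439575195312, 34.32139205932617), 20.85847282409668)
```

View pics/w15c.png

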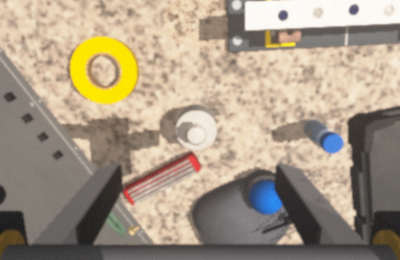

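The steel weight is at (196,130) in the crop, with the red pliers below it and the vial to the right, both clear of the fingers.

>>> step_arm(plan=[{"dx":-0.021,"dy":-0.024,"dz":0.35,"rx":0,"ry":0,"rz":0,"claw":0},{"dx":0,"dy":0,"dz":0.4,"rx":0,"ry":0,"rz":0,"claw":0},{"dx":0,"dy":0,"dz":0.4,"rx":0,"ry":0,"rz":0,"claw":0},{"dx":0,"dy":0,"dz":0.3,"rx":0,"ry":0,"rz":0,"claw":0},{"dx":0,"dy":0,"dz":0.06,"rx":0,"ry":0,"rz":0,"claw":0.3},{"dx":0,"dy":0,"dz":0,"rx":0,"ry":0,"rz":0,"claw":1},{"dx":0,"dy":0,"dz":0,"rx":0,"ry":0,"rz":0,"claw":1},{"dx":0,"dy":0,"dz":0,"rx":0,"ry":0,"rz":0,"claw":1},{"dx":0,"dy":0,"dz":0,"rx":0,"ry":0,"rz":0,"claw":1},{"dx":0,"dy":0,"dz":0,"rx":0,"ry":0,"rz":0,"claw":1}], grip_force=40)

```text
time_s: 31.9
ee_pos: [0.6883, 0.0343, 0.0274]
eef_rot: [3.142, 0.001, 3.141]
force: [0.4, 0.3, -0.5]
grip_width: 0.0493
grip_force: 0.0
```

>>> step_arm(plan=[{"dx":0,"dy":0,"dz":0,"rx":0,"ry":0,"rz":0,"claw":1},{"dx":0,"dy":0,"dz":0,"rx":0,"ry":0,"rz":0,"claw":1},{"dx":0,"dy":0,"dz":0,"rx":0,"ry":0,"rz":0,"claw":1}])

```text
time_s: 32.2
ee_pos: [0.6881, 0.0344, 0.0269]
eef_rot: [3.141, 0.0, -3.142]
force: [-0.6, 1.6, 4.1]
grip_width: 0.0402
grip_force: 40.0
```

>>> step_arm(plan=[{"dx":0,"dy":0,"dz":-0.2,"rx":0,"ry":0,"rz":0,"claw":1},{"dx":0,"dy":0,"dz":-0.4,"rx":0,"ry":0,"rz":0,"claw":1},{"dx":0,"dy":0,"dz":-0.4,"rx":0,"ry":0,"rz":0,"claw":1},{"dx":0,"dy":0,"dz":-0.3,"rx":0,"ry":0,"rz":0,"claw":1},{"dx":0,"dy":0,"dz":0,"rx":0,"ry":0,"rz":0,"claw":1},{"dx":0.16,"dy":0.22,"dz":0,"rx":0,"ry":0,"rz":0,"claw":1},{"dx":0.31,"dy":0.44,"dz":0,"rx":0,"ry":0,"rz":0,"claw":1},{"dx":0.31,"dy":0.44,"dz":0,"rx":0,"ry":0,"rz":0,"claw":1},{"dx":0.2,"dy":0.3,"dz":0,"rx":0,"ry":0,"rz":0,"claw":1},{"dx":0.1,"dy":0.12,"dz":0,"rx":0,"ry":0,"rz":0,"claw":1}])

```text
time_s: 33.2
ee_pos: [0.582, 0.1823, 0.1544]
eef_rot: [-3.141, -0.003, -3.139]
force: [0.2, -0.9, -3.2]
grip_width: 0.0403
grip_force: 39.9
```

>>> step_arm(plan=[{"dx":0,"dy":0,"dz":0,"rx":0,"ry":0,"rz":0,"claw":1},{"dx":0,"dy":0,"dz":0,"rx":0,"ry":0,"rz":0,"claw":1},{"dx":0,"dy":0,"dz":0,"rx":0,"ry":0,"rz":0,"claw":1}])

```text
time_s: 33.5
ee_pos: [0.585, 0.1788, 0.1558]
eef_rot: [-3.141, -0.001, 3.14]
force: [-0.3, 1.1, -4.3]
grip_width: 0.04
grip_force: 39.9
```

Run:
```python
from h import *
p,C=look('w16',(.54,.63),(.13,.24),(.12,.21)); bar(p,.065)
k=(C[...,2]>.13)&(C[...,2]<.225)&(np.hypot(C[...,0]-.579,C[...,1]-.187)<.04)
zt=np.percentile(C[k][:,2],98); K=C[k]; K=K[K[:,2]>zt-.004]; print(zt,rect(K))
o=telemetry.get_obs(); print(o['force'],o['grip_width']); go(.5788,.1865,.095,180)
```

```text
t 33.50 [0.585  0.1788 0.1558] yaw 179.92 [ 0.24  0.49  1.41 -0.    1.24 -1.33]
[241 200 156 104] 9562 ztop 0.2077 all [579.6 181.1] [52.8 47.1] -54.5 top [581.1 178.8] [63.2 12.1] -90.0
bar n 5966 ang 91.71 len 0.2201 wid 0.0224 mid [0.5782 0.1866] ends [0.5749 0.2966] [0.5815 0.0766] z 0.0644
0.21889875068673592 (array([585. , 178.8]), array([56.7, 20.2]), -89.6)
[ 1.1222242  -0.03711321 -3.28903032] 0.04027279224595875
total d [0.062 0.077 0.609] r [-0.0002 -0.0003 -0.001 ] rows>=1.2 | per row n=2 [0.0308 0.0385 0.3047] [-0.0001 -0.0002 -0.0005]
```

>>> step_arm(plan=[{"dx":0.062,"dy":0.077,"dz":0.2,"rx":0,"ry":0,"rz":0,"claw":1},{"dx":0,"dy":0,"dz":0.25,"rx":0,"ry":0,"rz":0,"claw":1},{"dx":0,"dy":0,"dz":0.12,"rx":0,"ry":0,"rz":0,"claw":1},{"dx":0,"dy":0,"dz":0,"rx":0,"ry":0,"rz":0,"claw":1},{"dx":0,"dy":0,"dz":0,"rx":0,"ry":0,"rz":0,"claw":1}])

```text
time_s: 34.05
ee_pos: [0.5788, 0.1874, 0.1002]
eef_rot: [3.141, 0.001, 3.141]
force: [0.2, -0.2, -2.7]
grip_width: 0.0402
grip_force: 39.9
```

>>> step_arm(plan=[{"dx":0,"dy":0,"dz":0.015,"rx":0,"ry":0,"rz":0,"claw":1},{"dx":0,"dy":0,"dz":0,"rx":0,"ry":0,"rz":0,"claw":1}])

```text
time_s: 34.25
ee_pos: [0.5786, 0.1877, 0.0988]
eef_rot: [3.141, 0.001, 3.141]
force: [0.1, -0.5, -4.4]
grip_width: 0.0403
grip_force: 39.9
```

>>> step_arm(plan=[{"dx":0,"dy":-0.01,"dz":0.05,"rx":0,"ry":0,"rz":0,"claw":1},{"dx":0,"dy":0,"dz":0,"rx":0,"ry":0,"rz":0,"claw":1},{"dx":0,"dy":0,"dz":0,"rx":0,"ry":0,"rz":0,"claw":1}])

```text
time_s: 34.55
ee_pos: [0.5781, 0.1867, 0.0929]
eef_rot: [-3.142, -0.0, -3.142]
force: [0.4, 0.0, -5.2]
grip_width: 0.0404
grip_force: 39.9
```

>>> step_arm(plan=[{"dx":0,"dy":0,"dz":0.01,"rx":0,"ry":0,"rz":0,"claw":1},{"dx":0,"dy":0,"dz":0,"rx":0,"ry":0,"rz":0,"claw":1}])

```text
time_s: 34.75
ee_pos: [0.5782, 0.1868, 0.0919]
eef_rot: [-3.142, -0.0, -3.142]
force: [-0.1, 0.4, -4.9]
grip_width: 0.0404
grip_force: 39.9
```

>>> step_arm(plan=[{"dx":0,"dy":0,"dz":0.008,"rx":0,"ry":0,"rz":0,"claw":1},{"dx":0,"dy":0,"dz":0,"rx":0,"ry":0,"rz":0,"claw":1}])

```text
time_s: 34.95
ee_pos: [0.5783, 0.1868, 0.0914]
eef_rot: [3.141, 0.0, -3.142]
force: [0.7, 0.0, -2.9]
grip_width: 0.0403
grip_force: 39.9
```

>>> step_arm(plan=[{"dx":0,"dy":0,"dz":0.006,"rx":0,"ry":0,"rz":0,"claw":1},{"dx":0,"dy":0,"dz":0,"rx":0,"ry":0,"rz":0,"claw":1}])

```text
time_s: 35.15
ee_pos: [0.5784, 0.1868, 0.0914]
eef_rot: [3.141, 0.001, -3.142]
force: [-2.6, -0.8, 5.0]
grip_width: 0.0404
grip_force: 40.0
```

Seated. Release and lift.

>>> step_arm(plan=[{"dx":0,"dy":0,"dz":-0.006,"rx":0,"ry":0,"rz":0,"claw":0.5},{"dx":0,"dy":0,"dz":0,"rx":0,"ry":0,"rz":0,"claw":0.2},{"dx":0,"dy":0,"dz":0,"rx":0,"ry":0,"rz":0,"claw":0.1},{"dx":0,"dy":0,"dz":0,"rx":0,"ry":0,"rz":0,"claw":0.1},{"dx":0,"dy":0,"dz":0,"rx":0,"ry":0,"rz":0,"claw":0.1},{"dx":0,"dy":0,"dz":-0.3,"rx":0,"ry":0,"rz":0,"claw":0.1},{"dx":0,"dy":0,"dz":-0.4,"rx":0,"ry":0,"rz":0,"claw":0.1},{"dx":0,"dy":0,"dz":-0.45,"rx":0,"ry":0,"rz":0,"claw":0.1},{"dx":0,"dy":0,"dz":-0.45,"rx":0,"ry":0,"rz":0,"claw":0.1},{"dx":0,"dy":0,"dz":0,"rx":0,"ry":0,"rz":0,"claw":0.1}])

```text
time_s: 36.15
ee_pos: [0.5798, 0.1872, 0.2579]
eef_rot: [3.139, 0.01, -3.142]
force: [0.1, -0.0, -0.0]
grip_width: 0.0846
grip_force: 0.0
```

>>> step_arm(plan=[{"dx":0,"dy":0,"dz":0,"rx":0,"ry":0,"rz":0,"claw":0.1},{"dx":0,"dy":0,"dz":0,"rx":0,"ry":0,"rz":0,"claw":0.1}])

```text
time_s: 36.35
ee_pos: [0.5778, 0.1866, 0.2496]
eef_rot: [-3.141, -0.002, 3.142]
force: [1.5, -0.1, -0.8]
grip_width: 0.0843
grip_force: 0.0
```

Run:
```python
from h import *
p,C=look('w17',(.54,.63),(.05,.33),(.08,.14)); bar(p,.065)
k=(abs(C[...,2]-.104)<.004)&(np.hypot(C[...,0]-.578,C[...,1]-.187)<.04); print(cv2.minEnclosingCircle((C[k][:,:2]*1000).astype(np.float32)))
go(.4795,.458,.22,180)
```

```text
t 36.35 [0.5778 0.1866 0.2496] yaw 180.0 [ 0.25  0.41  1.31  0.    1.42 -1.32]
[299 164  40  43] 1363 ztop 0.1203 all [578.  186.6] [42.  40.2] -0.6 top [578.1 186.3] [20.3 20. ] -64.4
bar n 2857 ang 92.47 len 0.4734 wid 0.0218 mid [0.5838 0.0604] ends [0.5736 0.2969] [ 0.594  -0.1761] z 0.0644
((577.7232055664062, 186.4451446533203), 20.668621063232422)
total d [0.982 2.714 0.295] r [-0.0004 -0.0017  0.    ] rows>=5.4 | per row n=6 [0.1636 0.4523 0.0492] [-0.0001 -0.0003  0.    ]
```

>>> step_arm(plan=[{"dx":0.1,"dy":0.25,"dz":0,"rx":0,"ry":0,"rz":0,"claw":0.1},{"dx":0.17,"dy":0.46,"dz":0,"rx":0,"ry":0,"rz":0,"claw":0.1},{"dx":0.17,"dy":0.46,"dz":0,"rx":0,"ry":0,"rz":0,"claw":0.1},{"dx":0.17,"dy":0.46,"dz":0.1,"rx":0,"ry":0,"rz":0,"claw":0.1},{"dx":0.17,"dy":0.46,"dz":0.3,"rx":0,"ry":0,"rz":0,"claw":0.1},{"dx":0.17,"dy":0.46,"dz":0.3,"rx":0,"ry":0,"rz":0,"claw":0.1},{"dx":0.05,"dy":0.16,"dz":0.25,"rx":0,"ry":0,"rz":0,"claw":0.1},{"dx":0,"dy":0,"dz":0,"rx":0,"ry":0,"rz":0,"claw":0.1},{"dx":0,"dy":0,"dz":0,"rx":0,"ry":0,"rz":0,"claw":0.1}])

```text
time_s: 37.3
ee_pos: [0.4826, 0.4452, 0.1634]
eef_rot: [-3.14, -0.001, -3.141]
force: [0.2, 0.2, 1.1]
grip_width: 0.0844
grip_force: 0.0
```

Run:
```python
from h import *
p,C=look('w18',(.40,.56),(.40,.54),(.006,.05))
r=viewer.recognise('post_mid',p)[:2]; print(r)
cv2.imwrite('pics/w18c.png',cv2.resize(p['img'][130:250,250:400,::-1],(750,600),interpolation=cv2.INTER_CUBIC))
k=(abs(C[...,2]-.012)<.006)&(np.hypot(C[...,0]-.48,C[...,1]-.46)<.03)
print(k.sum(),rect(C[k])); h=cv2.convexHull((C[k][:,:2]*1000).astype(np.float32)); print(cv2.minEnclosingCircle(h))
H=h[:,0]; 
for a in range(0,180,10): u=np.array([np.cos(np.radians(a)),np.sin(np.radians(a))]); q=H@u; print(a,round(float(q.max()-q.min()),1),end=' ')
```

```text
t 37.30 [0.4826 0.4452 0.1634] yaw -179.98 [ 0.69  0.59  1.25 -0.    1.31 -0.88]
[386 166  28  62] 1341 ztop 0.0164 all [494.  526.9] [65.4 26.9] 0.8 top [494.  526.9] [65.4 26.9] 0.8
[320 169  28  28] 570 ztop 0.0384 all [479.4 460.5] [28.6 26. ] -75.0 top [479.3 460.8] [11.5 11.4] 44.4
[]
235 (array([479.4, 460.5]), array([28.6, 26. ]), -75.0)
((479.4797058105469, 460.3702697753906), 14.473309516906738)
0 27.8 10 26.5 20 26.6 30 27.8 40 28.5 50 28.3 60 27.4 70 26.4 80 26.7 90 27.7 100 28.5 110 28.4 120 27.8 130 26.5 140 26.8 150 28.2 160 28.9 170 28.8
```

View pics/w18c.png

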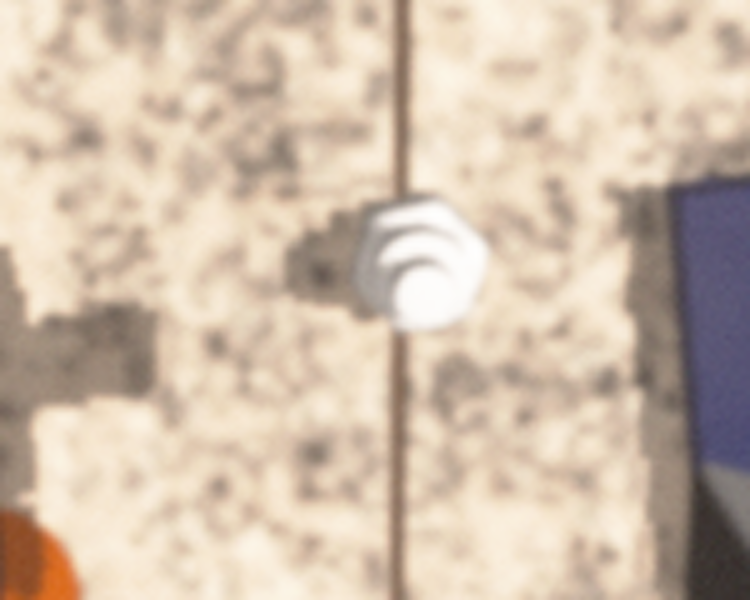

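The post's hexagon is at (425,262) in the crop, with flats facing 75° in world axes. The notebook at the right stays clear with a narrow opening.

>>> step_arm(plan=[{"dx":0.032,"dy":0.153,"dz":0,"rx":0,"ry":0,"rz":0,"claw":0.45},{"dx":0,"dy":0,"dz":0.1,"rx":0,"ry":0,"rz":0.083,"claw":0.45},{"dx":0,"dy":0,"dz":0.1,"rx":0,"ry":0,"rz":0.083,"claw":0.45},{"dx":0,"dy":0,"dz":0.2,"rx":0,"ry":0,"rz":0,"claw":0.45},{"dx":0,"dy":0,"dz":0,"rx":0,"ry":0,"rz":0,"claw":0.45},{"dx":0,"dy":0,"dz":0,"rx":0,"ry":0,"rz":0,"claw":0.45}], grip_force=20)

```text
time_s: 38.0
ee_pos: [0.4797, 0.4613, 0.1249]
eef_rot: [3.141, 0.0, 2.881]
force: [-0.3, 0.1, 0.5]
grip_width: 0.0521
grip_force: 0.0
```

Run:
```python
from h import *
p,C=look('w19',(.40,.56),(.40,.51),(.006,.05))
k=(abs(C[...,2]-.012)<.006)&(np.hypot(C[...,0]-.48,C[...,1]-.46)<.03)
c,r=cv2.minEnclosingCircle((C[k][:,:2]*1000).astype(np.float32)); print(c,r,rect(C[k])); go(c[0]/1000,c[1]/1000,.0195,165)
```

```text
t 38.00 [0.4797 0.4613 0.1249] yaw 165.07 [ 0.71  0.64  1.26  0.    1.24 -0.6 ]
[304 179  28  33] 710 ztop 0.0385 all [479.7 460.5] [29.5 24.8] -14.7 top [479.4 460.6] [11.6 10.9] -14.5
(479.6527099609375, 460.110595703125) 14.730921745300293 (array([479.7, 460.5]), array([29.5, 24.8]), -14.7)
total d [-1.000e-03 -1.500e-02  1.059e+00] r [0.0008 0.0005 0.0008] rows>=2.1 | per row n=3 [-3.000e-04 -4.900e-03  3.531e-01] [0.0003 0.0002 0.0003]
```

Aligned: the narrow width lies along the jaws. Descend and grip.

>>> step_arm(plan=[{"dx":0,"dy":-0.008,"dz":0.3,"rx":0,"ry":0,"rz":0,"claw":0.45},{"dx":0,"dy":0,"dz":0.4,"rx":0,"ry":0,"rz":0,"claw":0.45},{"dx":0,"dy":0,"dz":0.25,"rx":0,"ry":0,"rz":0,"claw":0.45},{"dx":0,"dy":0,"dz":0.1,"rx":0,"ry":0,"rz":0,"claw":0.45},{"dx":0,"dy":0,"dz":0,"rx":0,"ry":0,"rz":0,"claw":0.6},{"dx":0,"dy":0,"dz":0,"rx":0,"ry":0,"rz":0,"claw":1},{"dx":0,"dy":0,"dz":0,"rx":0,"ry":0,"rz":0,"claw":1},{"dx":0,"dy":0,"dz":0,"rx":0,"ry":0,"rz":0,"claw":1},{"dx":0,"dy":0,"dz":0,"rx":0,"ry":0,"rz":0,"claw":1},{"dx":0,"dy":0,"dz":0,"rx":0,"ry":0,"rz":0,"claw":1}])

```text
time_s: 39.05
ee_pos: [0.4797, 0.4606, 0.0203]
eef_rot: [3.14, 0.001, 2.881]
force: [-1.1, -1.3, 6.7]
grip_width: 0.0255
grip_force: 20.0
```

>>> step_arm(plan=[{"dx":0,"dy":0,"dz":0,"rx":0,"ry":0,"rz":0,"claw":1},{"dx":0,"dy":0,"dz":0,"rx":0,"ry":0,"rz":0,"claw":1}])

```text
time_s: 39.25
ee_pos: [0.4797, 0.4607, 0.0203]
eef_rot: [3.14, 0.001, 2.881]
force: [-1.5, -1.3, 6.0]
grip_width: 0.0254
grip_force: 20.0
```

Run:
```python
from h import *
o=telemetry.get_obs(); print(o['ee_pos'],o['grip_width'],o['grip_force']); go(.4969,.1914,.13,182.65)
```

```text
[0.47967856 0.46065578 0.02032857] 0.025369362409415487 20.00485755968839
total d [-0.862 -2.556 -1.1  ] r [ 0.0009  0.0008 -0.1954] rows>=5.1 | per row n=6 [-0.1436 -0.4259 -0.1833] [ 0.0001  0.0001 -0.0326]
```

>>> step_arm(plan=[{"dx":0,"dy":0,"dz":-0.3,"rx":0,"ry":0,"rz":0,"claw":1},{"dx":0,"dy":0,"dz":-0.4,"rx":0,"ry":0,"rz":0,"claw":1},{"dx":0,"dy":0,"dz":-0.4,"rx":0,"ry":0,"rz":0,"claw":1},{"dx":-0.1,"dy":-0.3,"dz":0,"rx":0,"ry":0,"rz":0,"claw":1},{"dx":-0.15,"dy":-0.45,"dz":0,"rx":0,"ry":0,"rz":0,"claw":1},{"dx":-0.15,"dy":-0.45,"dz":0,"rx":0,"ry":0,"rz":0,"claw":1},{"dx":-0.15,"dy":-0.45,"dz":0,"rx":0,"ry":0,"rz":0,"claw":1},{"dx":-0.15,"dy":-0.45,"dz":0,"rx":0,"ry":0,"rz":0,"claw":1},{"dx":-0.11,"dy":-0.3,"dz":0,"rx":0,"ry":0,"rz":0,"claw":1},{"dx":-0.05,"dy":-0.156,"dz":0,"rx":0,"ry":0,"rz":0,"claw":1}])

```text
time_s: 40.25
ee_pos: [0.4966, 0.1889, 0.1295]
eef_rot: [3.141, 0.0, 2.879]
force: [0.8, 0.4, -0.6]
grip_width: 0.0253
grip_force: 20.0
```

>>> step_arm(plan=[{"dx":0,"dy":0,"dz":0,"rx":0,"ry":0,"rz":-0.065,"claw":1},{"dx":0,"dy":0,"dz":0,"rx":0,"ry":0,"rz":-0.065,"claw":1},{"dx":0,"dy":0,"dz":0,"rx":0,"ry":0,"rz":-0.065,"claw":1},{"dx":0,"dy":0,"dz":0,"rx":0,"ry":0,"rz":0,"claw":1},{"dx":0,"dy":0,"dz":0,"rx":0,"ry":0,"rz":0,"claw":1}])

```text
time_s: 40.75
ee_pos: [0.4964, 0.1916, 0.1291]
eef_rot: [3.141, 0.0, -3.099]
force: [-0.8, 0.3, -1.0]
grip_width: 0.0252
grip_force: 20.0
```

Run:
```python
from h import *
p,C=look('w20',(.46,.54),(.15,.24),(.10,.16)); pads(p,C); o=telemetry.get_obs(); print(o['force'],np.degrees(o['eef_rot'])); go(.4969,.1914,.0275,182.65)
```

```text
t 40.75 [0.4964 0.1916 0.1291] yaw -177.54 [ 0.3   0.36  1.68  0.    1.11 -1.31]
[265 214 108  77] 3975 ztop 0.1581 all [493.  191.4] [50.  23.2] -87.6 top [495.5 191.4] [50.  18.2] -87.8
yellow [226 249  32  22 256] [567.6 117.9] [31.3 23.5] -89.4 mean [563.2 122.5   7.8]
yellow [379 248  32  23 269] [560.9 269.6] [30.2 23.6] -86.1 mean [556.  265.4   7.5]
red [ 297  171   44   42 1426] [496.3 191.6] [41.  40.2] 81.5 mean [496.2 191.4   3.8]
[-0.72028122  0.28592265 -1.28198177] [ 1.79995162e+02  1.87650255e-03 -1.77525033e+02]
total d [-5.000e-03 -1.000e-03  1.016e+00] r [ 0.0001  0.     -0.0019] rows>=2.0 | per row n=3 [-0.0017 -0.0004  0.3386] [ 0.      0.     -0.0006]
```

>>> step_arm(plan=[{"dx":-0.002,"dy":-0.002,"dz":0.35,"rx":0,"ry":0,"rz":0,"claw":1},{"dx":0,"dy":0,"dz":0.4,"rx":0,"ry":0,"rz":0,"claw":1},{"dx":0,"dy":0,"dz":0.26,"rx":0,"ry":0,"rz":0,"claw":1},{"dx":0,"dy":0,"dz":0,"rx":0,"ry":0,"rz":0,"claw":1},{"dx":0,"dy":0,"dz":0,"rx":0,"ry":0,"rz":0,"claw":1}])

```text
time_s: 41.3
ee_pos: [0.4969, 0.1911, 0.0287]
eef_rot: [-3.142, -0.0, -3.097]
force: [1.0, 0.0, 0.1]
grip_width: 0.0254
grip_force: 20.0
```

>>> step_arm(plan=[{"dx":0,"dy":0,"dz":0.02,"rx":0,"ry":0,"rz":0,"claw":1},{"dx":0,"dy":0,"dz":0,"rx":0,"ry":0,"rz":0,"claw":1}])

```text
time_s: 41.5
ee_pos: [0.4971, 0.1911, 0.0271]
eef_rot: [3.141, 0.002, -3.096]
force: [-0.7, -1.1, -0.8]
grip_width: 0.0253
grip_force: 20.0
```

>>> step_arm(plan=[{"dx":0,"dy":0,"dz":0.02,"rx":0,"ry":0,"rz":0,"claw":1},{"dx":0,"dy":0,"dz":0,"rx":0,"ry":0,"rz":0,"claw":1}])

```text
time_s: 41.7
ee_pos: [0.4967, 0.1909, 0.0243]
eef_rot: [3.142, 0.0, -3.096]
force: [0.3, -0.0, -0.7]
grip_width: 0.0254
grip_force: 20.0
```

>>> step_arm(plan=[{"dx":0,"dy":0,"dz":0.008,"rx":0,"ry":0,"rz":0,"claw":1},{"dx":0,"dy":0,"dz":0,"rx":0,"ry":0,"rz":0,"claw":1}])

```text
time_s: 41.9
ee_pos: [0.4966, 0.1909, 0.0232]
eef_rot: [-3.142, -0.0, -3.096]
force: [-0.6, 0.3, -0.3]
grip_width: 0.0253
grip_force: 20.0
```

>>> step_arm(plan=[{"dx":0,"dy":0,"dz":0.008,"rx":0,"ry":0,"rz":0,"claw":1},{"dx":0,"dy":0,"dz":0,"rx":0,"ry":0,"rz":0,"claw":1}])

```text
time_s: 42.1
ee_pos: [0.4968, 0.1909, 0.0227]
eef_rot: [3.142, 0.0, -3.096]
force: [-0.9, -0.5, 2.7]
grip_width: 0.0254
grip_force: 20.0
```

Contact. Release and rise straight up.

>>> step_arm(plan=[{"dx":0,"dy":0,"dz":-0.004,"rx":0,"ry":0,"rz":0,"claw":0.6},{"dx":0,"dy":0,"dz":0,"rx":0,"ry":0,"rz":0,"claw":0.45},{"dx":0,"dy":0,"dz":0,"rx":0,"ry":0,"rz":0,"claw":0.45},{"dx":0,"dy":0,"dz":0,"rx":0,"ry":0,"rz":0,"claw":0.45},{"dx":0,"dy":0,"dz":-0.2,"rx":0,"ry":0,"rz":0,"claw":0.45},{"dx":0,"dy":0,"dz":-0.4,"rx":0,"ry":0,"rz":0,"claw":0.45},{"dx":0,"dy":0,"dz":-0.45,"rx":0,"ry":0,"rz":0,"claw":0.45},{"dx":0,"dy":0,"dz":-0.45,"rx":0,"ry":0,"rz":0,"claw":0.45},{"dx":0,"dy":0,"dz":-0.45,"rx":0,"ry":0,"rz":0,"claw":0.45},{"dx":0,"dy":0,"dz":0,"rx":0,"ry":0,"rz":0,"claw":0.45}])

```text
time_s: 43.1
ee_pos: [0.4984, 0.1915, 0.2239]
eef_rot: [3.139, 0.009, -3.096]
force: [-0.8, -0.5, -0.5]
grip_width: 0.0517
grip_force: 0.0
```

>>> step_arm(plan=[{"dx":0,"dy":0,"dz":0,"rx":0,"ry":0,"rz":0,"claw":0.45},{"dx":0,"dy":0,"dz":0,"rx":0,"ry":0,"rz":0,"claw":0.45}])

```text
time_s: 43.3
ee_pos: [0.4961, 0.1908, 0.2164]
eef_rot: [-3.141, -0.002, -3.096]
force: [-0.5, -0.6, -0.8]
grip_width: 0.0523
grip_force: 0.0
```

Run:
```python
from h import *
p,C=look('w21',(.46,.72),(.05,.34),(.012,.14)); pads(p,C)
k=(abs(C[...,2]-.016)<.006)&(np.hypot(C[...,0]-.497,C[...,1]-.191)<.03); print(cv2.minEnclosingCircle((C[k][:,:2]*1000).astype(np.float32)))
hsv=cv2.cvtColor(p['img'],cv2.COLOR_RGB2HSV)
m=((hsv[...,0]<5)|(hsv[...,0]>175))&(hsv[...,1]>150)&(np.hypot(C[...,0]-.497,C[...,1]-.191)<.04)&(C[...,2]<.008); print(cv2.minEnclosingCircle((C[m][:,:2]*1000).astype(np.float32)))
s=shot('scene'); D=cloud(s); h2=cv2.cvtColor(s['img'],cv2.COLOR_RGB2HSV)
for im,q in (('before',pickle.load(open('scene.pkl','rb'))),('now',s)):
    D=cloud(q); k=(D[...,2]>.02)&(D[...,2]<.065)&(np.hypot(D[...,0]-.69,D[...,1]-.155)<.03); print(im,'vial',D[k].mean(0).round(4),k.sum())
a=p['img'][:,:,::-1]; b=cv2.resize(s['img'][160:280,230:420,::-1],(640,404),interpolation=cv2.INTER_CUBIC)
cv2.imwrite('pics/fin.png',cv2.resize(np.vstack([a[80:300],b]),(600,585)))
```

```text
t 43.30 [0.4961 0.1908 0.2164] yaw -177.39 [ 0.3   0.27  1.58  0.    1.3  -1.32]
[385 152  41  40] 1258 ztop 0.0557 all [483.7 289.2] [41.9 40.7] 48.5 top [483.8 289.1] [20.6 19.8] 48.6
[308 165  22  25] 424 ztop 0.0424 all [496.9 190.7] [29.1 24.9] 3.0 top [497.  191.2] [11.5 11.1] 49.5
[210 224  56  44] 864 ztop 0.0655 all [577.  102.2] [59.5 27.4] -70.1 top [582.3  92.9] [35.6 22.9] -87.8
[372 224  42  44] 483 ztop 0.0654 all [563.5 283.8] [47.7 19. ] 46.7 top [573.7 288.6] [20.9 19.1] 3.6
[272 242  94  51] 3148 ztop 0.1197 all [576.1 192.5] [101.9  41.4] -78.5 top [576.3 186.4] [20.5 19.3] 73.4
[281 339  16  11] 148 ztop 0.0589 all [697.1 163.2] [18.5 16.6] -88.1 top [697.1 163.2] [18.5 16.6] -88.1
[321 339  73  17] 956 ztop 0.0447 all [708.9 250.3] [93.9 22.1] -89.7 top [708.9 249.3] [91.8 22.1] -89.7
red [305 159  31  32 217] [493.6 195.3] [40.5 29. ] 36.5 mean [489.3 197.2   3.9]
((496.8981018066406, 190.95437622070312), 14.542343139648438)
((496.9020690917969, 191.69802856445312), 21.24567413330078)
before vial [0.6924 0.1584 0.0421] 142
now vial [0.6924 0.1584 0.0421] 143
```

View pics/fin.png

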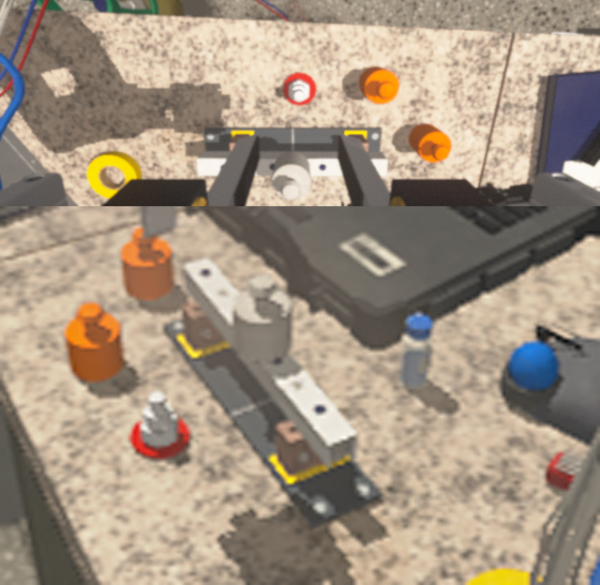

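The final view shows the weight centred on the bar at (262,320), the post upright on the red disc at (160,435), and the vial unmoved at (417,352). Handing in.

```bash
python3 -c "
from station import hand_in; print(hand_in())"
```

```text
the job is handed in; nothing more can be done
None
```

The bend test is set up as asked and handed in at about 43 s: the blocks, bar, weight and post each measured within about 1 mm of their targets, and the vial did not move.

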